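Lock the lab shaker and load it

TASK

Get the bench shaker ready: dip the brush tip into the open white grease pot, dab it at the mouth of the bore on top of the shaker's grey lock block, and put the brush back upright in its hole in the green stand. Then stand the yellow-headed pin tip down in that bore and turn the red-handled crank away from you until the hidden cross-hole in the shaft lines up and the pin drops, and see that the pin is fully home with its head down on the block. Only after that put every sample jar upright into the shaker's blue wells, one to a well, without knocking other things about and leaving the pot upright.

Things in the scene. Friction and masses are not known exactly. Their poses are not given: they have to be found in the camera images.
- shaker: Bench shaker, fixed. White base 220 x 230 x 20 mm (local x -105 to 115, y +-115). Origin under it on the table; z up; x points away from the robot (turned a little). Grey lock block, 70 (x) x 60 (y) mm, top 110 mm high, centred at local x -50, y -30 mm. Blue tray of three wells in a row along y at local x 65 mm; wells about 60 x 60 mm inside, outer walls 69 mm above the table.
- shaft_axis (a point): Point on the axis of the shaft inside the lock block, straight below the bore, 50 mm above the table. The steel shaft, 36 mm thick, lies along the shaker's y and turns with the crank. Its 16 mm cross-hole is out of sight, at an unknown angle to the crank.
- bore (a point): Mouth of the upright round bore (14 mm) in the lock block's top, 110 mm above the table. A pin put in tip first goes 42 mm deep and rests on the shaft (head underside 43 mm above the block) until the cross-hole is under it, within about 0.1 rad; then it falls through by its own weight. Up to 0.25 rad early it may drop only part way: turn on a little, or press the head lightly, under 15 N.
- crank_grip (a point): Point on the crank's red handle where it is free to grip: a round bar 16 mm thick, 78 mm long along the shaker's y, 90 mm from the shaft axis; this point is 105 mm, the flat crank arm 49 to 61 mm, to the +y side of the bore. It starts near upright or leaning to the robot, and 2 N turns it; it stays where left. Alignment comes after 0.3 to 0.8 rad with the handle going over towards +x. It has end stops.
- well0 (a point): Centre of the floor of the well at the -y end, 49 mm above the table; wells are 65.5 mm apart.
- well1 (a point): Centre of the floor of the middle well.
- well2 (a point): Centre of the floor of the well at the +y end.
- stand: Green stand, fixed, 150 (x) x 60 (y) x 90 mm high, origin under its centre. Two upright holes through it: the pin's at local x -40 mm, the brush's at local x +40 mm.
- brush_hole (a point): Mouth of the brush's hole (20 mm wide, reaching the table) in the stand top, 90 mm above the table.
- pin_hole (a point): Mouth of the pin's parking hole (14.5 mm wide) in the stand top; the pin starts here with its head on the stand.
- brush: Grease brush, 190 mm long, 60 g, standing tip down in the stand, tip on the table. Origin at the tip; z runs up to the handle's end. The dark tip is 8 mm wide tapering out to 12 mm over the first 10 mm, then steel; the orange round handle, 16 mm thick, runs from 60 to 190 mm. Grip it near the top.
- pin: Lock pin, 150 g, upright in the stand at the start. Origin at the tip, z towards the head. Steel shank 12 mm thick and 85 mm long, its first 8 mm tapered to 6 mm; above it a yellow round head 24 mm thick, 45 mm high (85 to 130 mm from the tip). Fully home in the shaker its tip is 25 mm above the table and its head rests on the block.
- pot: Grease pot, an open white round cup, 72 mm across the rim, 55 mm high, wall 4 mm, 250 g, loose. Origin under its centre.
- jar0: Sample jar, closed, clear with a white label, round, 49 mm thick, 65 mm high; the upper 22 mm are a blue cap 52 mm thick; about 120 g, upright on the table. Origin under its centre. Two or three jars are present; None means absent.
- jar1: Sample jar, closed, clear with a white label, round, 49 mm thick, 65 mm high; the upper 22 mm are a blue cap 52 mm thick; about 120 g, upright on the table. Origin under its centre. Two or three jars are present; None means absent.
- jar2: Sample jar, closed, clear with a white label, round, 49 mm thick, 65 mm high; the upper 22 mm are a blue cap 52 mm thick; about 120 g, upright on the table. Origin under its centre. Two or three jars are present; None means absent.
- wash_bottle: White bottle with red cap, 64 mm thick, 170 mm high, not to be disturbed. Origin under its centre.
- amber_bottle: Amber bottle, 72 mm thick, 150 mm high, not to be disturbed. Origin under its centre.
- dishes: Stack of round glass dishes, 90 mm across, 45 mm high, not to be disturbed. Origin under its centre.
- tip_box: Yellow box, 80 x 100 x 60 mm, not to be disturbed. Origin under its centre.
- beaker: Glass beaker, 80 mm across, 95 mm high, not to be disturbed. Origin under its centre.
- timer: Grey timer, 60 x 80 x 30 mm, not to be disturbed. Origin under its centre.
Mind the look-alikes: they are no part of the job. Leave any orange or pink look-alike of the jar0 alone. What is shaped like the jar1 but turquoise is not meant.

How it is judged:
By the outcome, as a careful person would: the job done as asked, in the order asked, and still so for the second after the job is handed in, with the robot touching nothing.
Of jar0, jar1, jar2 only 2 to 3 are there at a start; the rules pass over those that are not, and their reading is None.
At some moment in a run one of jar0, jar1, jar2, pot may be knocked a few centimetres aside while the robot is not near it.
It also fails if it takes over 210 s, if anything falls off the work surface, if the arm or the gripper's body presses on something with over 40 N, if the wrist force passes 120 N, or if a joint passes its speed limit or range.

ROBOT

A 6-joint arm with a two-finger parallel gripper is mounted at the origin on the work surface. World frame = base frame: x ahead of the robot, y to its left, z up, the work surface at z = 0. Lengths are in m, angles in degrees, forces in N, time in s.
With the tool pointing down it reaches from about 0.4 to 0.825 m from the base axis. Payload 7 kg.
Tool frame: the origin (TCP) lies on the centre line of the jaws, within the pads' length; the fingertips stand 8 mm ahead of it and the grasp point (between the pads) lies 11 mm behind it; z points along the fingers, y is the line along which they close (so a half turn about z gives the same grasp; the last joint's range is limited). The gripper opens to 88 mm and grips with 3 to 60 N. Pads are 19 mm wide; open, the fingers measure 130 mm over their backs; the gripper's body (78 mm by 193 mm) begins 47 mm behind the grasp point.
Start: joints at [89.846, 20.546, 0.682, 0, -70.136, -16.507], TCP at [0.194, 0.647, 0.212] pointing down, gripper open.
Joint ranges: [-176.03, 176.03], [-82.01, 121.73], [-58.28, 71.71], [-173.87, 95.51], [-174.79, -0.11], [-173.66, 173.66]. Speed limits (degrees/s): [136.94, 136.94, 172.46, 180, 180, 180].

INTERFACE

Orientations are given as [roll, pitch, yaw] about the fixed x, y, z axes, in that order (R = Rz(yaw) Ry(pitch) Rx(roll)).
In Python, from plant import ctrl, vision gives the robot as it stands. The module is installed in compiled form; this text tells all that it offers.
- The arm moves only by the tool move_arm, never from a script. Its argument "moves" is one flat list of numbers, 7 for each row, row after row: the finger opening in cm, from 0 to 8.76, then the shift along the tool's x, y, z in cm, then the turn, a rotation vector about the tool's x, y, z in rad. A call has 1 to 8 rows; each row shifts and turns the commanded pose from where the row before left it, along the tool's axes as they then stand; what a row does not reach is not made up. A row lasts 1/10 s, in which the tool goes at most 50 mm and 8.59 degrees, less where a joint would pass 70% of its speed; a pose out of reach is approached as far as the arm can. A call with a gripper value outside its range is refused whole. The fingers move at their own pace and stop on an object; the grip force is fixed at half the most. Time passes only in rows, so rows that do not move let the fingers close. It gives the time, the measured TCP pose, the force, the opening and the grip force at its end, in the units of the state.
- ctrl.get_obs(): the state, without advancing time (a new reading comes with each control period).
- vision.snapshot(name): name is "scene" or "top"; returns (picture, depth): 420x560x3 uint8, red, green, blue; 420x560 float32, m along the optical axis (not along the pixel's ray), 0 where there is no reading.
- vision.camera_model(name): a dict with "vertical_fov" (degrees; the focal length in pixels is half the picture's height over the tangent of half this angle, whatever the lens; pixels are square), "cx", "cy" (the principal point, pixels), "cam_to_world" (4x4, takes a point from camera to world coordinates). Camera axes: x right, y down, z forward; pixel columns grow to the right and rows downward; lengths in m; the calibration is good to about 2 mm. A picture is of the moment at which its call begins. camera_model takes no time and is no camera call.
- ctrl.close_job(): hands the job in; it is judged then, once.
The state is a dict: "clock": time; "joint_pos": joint angles; "qvel": joint speeds; "tau": joint torques, N m; "tool_pos": TCP position; "orientation": TCP orientation; "force": force on the tool from outside, world axes, zero at the start; "moment": the same for the moment, N m; "opening": finger opening in m; "gripper_force": force on a finger pad.
Only numpy, scipy, OpenCV 4.12 (cv2) and the standard library are available. Lean on these libraries where they do the work, as an engineer would, in place of code of your own. Each camera call takes 0.05 s, during which the arm holds its last target. There are 200 camera calls.

## Working session

There is one attempt and no reset: what is moved stays moved. The work goes in short steps, Python scripts to look and compute and a tool call to move; the robot and the scene stay as the last step left them, time stands still between calls to the robot, and variables do not carry over. Pictures are saved under pics/ and viewed, at most 14 in all, crops included, and the job is handed in when it is done.

Besides the shell and the picture viewer there is one more tool, called after "Request:" as name(argument=value, ...) on one line, values as JSON. move_arm: Moves the arm, as the interface text tells. Its arguments: {"type":"object","properties":{"moves":{"type":"array"}},"required":["moves"]}

```bash
mkdir -p pics
cat > h.py <<'E'
import numpy as np, cv2
from plant import ctrl, vision
def snap(n,f=None):
    p,d=vision.snapshot(n)
    if f: cv2.imwrite('pics/'+f+'.png',p[:,:,::-1])
    return p,d
def cam(n):
    m=vision.camera_model(n); f=210/np.tan(np.radians(m['vertical_fov'])/2)
    return f,m['cx'],m['cy'],np.array(m['cam_to_world'])
def plane(n,u,v,z):
    f,cx,cy,T=cam(n); r=T[:3,:3]@np.array([(u-cx)/f,(v-cy)/f,1]); o=T[:3,3]
    return o+r*(z-o[2])/r[2]
def cloud(n,d):
    f,cx,cy,T=cam(n); v,u=np.mgrid[:d.shape[0],:d.shape[1]]
    P=np.stack([(u-cx)/f*d,(v-cy)/f*d,d],-1)
    return P@T[:3,:3].T+T[:3,3]
E
python3 - <<'E'
from h import *
for n in('scene','top'):
    p,d=snap(n,n+'0'); np.savez(n+'0',p=p,d=d); print(n,cam(n)); 
print(ctrl.get_obs())
E
```

```text
scene (np.float64(414.7938728146709), 279.7033719546136, 209.27660599776274, array([[ 0.29194646,  0.60037778, -0.74452252,  1.42366407],
       [ 0.95618131, -0.20112946,  0.21275393, -0.25442432],
       [-0.02201268, -0.77401128, -0.63278905,  0.82176505],
       [ 0.        ,  0.        ,  0.        ,  1.        ]]))
top (np.float64(412.50455243322256), 273.504588837106, 204.00433750117406, array([[-0.00547716, -0.98829851,  0.15243376,  0.37354305],
       [-0.99998149,  0.0050093 , -0.00345313, -0.03464244],
       [ 0.00264914, -0.15244985, -0.98830766,  1.3984631 ],
       [ 0.        ,  0.        ,  0.        ,  1.        ]]))
{'clock': 0.1, 'joint_pos': array([ 8.98458155e+01,  2.05885550e+01,  6.38391003e-01, -1.82767489e-02,
       -7.01357262e+01, -1.65068594e+01]), 'qvel': array([-0.0306184 , -0.26943981,  0.08234652,  0.00905169, -0.05591991,
        0.03265842]), 'tau': array([-2.35984517e-03, -5.84164023e+01,  2.93752956e+01,  7.01557964e+00,
        1.02195988e-02, -5.52056918e-05]), 'tool_pos': array([0.19342182, 0.64620692, 0.21099608]), 'orientation': array([ 1.79912767e+02, -7.93235192e-03, -1.66672610e+01]), 'force': array([-0.2734634 , -0.01285376, -0.33477117]), 'moment': array([-0.01565135,  0.02050489,  0.01465591]), 'gripper_force': 0.0, 'opening': 0.08776919137397456}
```

View pics/scene0.png

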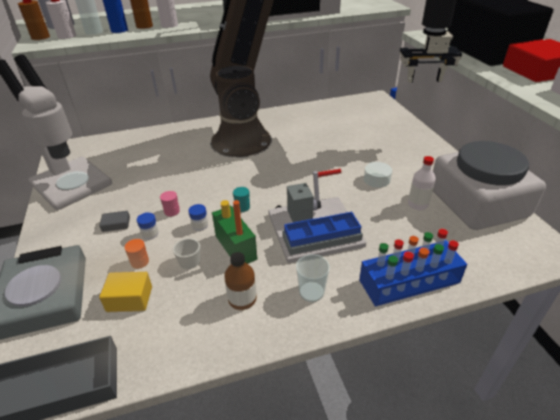

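View pics/top0.png

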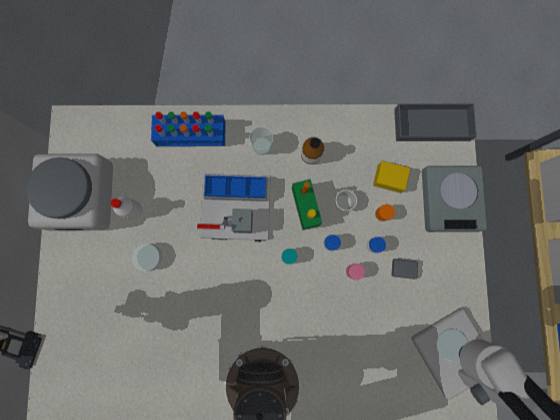

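The scene view shows two blue-capped jars at (198,213) and (147,222); the top view has them at (332,242) and (377,245). In the top view the stand is at (307,204), the pot at (346,200), the shaker at (236,210), the red handle at (210,226) and the turquoise decoy at (290,256).

```bash
cat >> h.py <<'E'
def blobs(n,p,d,ranges,zr,amin=15):
    """HSV mask + height range -> list of point clouds of connected blobs"""
    h=cv2.cvtColor(p,cv2.COLOR_RGB2HSV); P=cloud(n,d); m=np.zeros(d.shape,np.uint8)
    for lo,hi in ranges: m|=cv2.inRange(h,lo,hi)
    m[(P[...,2]<zr[0])|(P[...,2]>zr[1])|(d==0)]=0
    k,l,s,c=cv2.connectedComponentsWithStats(m)
    return [(P[l==i],c[i],s[i,4]) for i in range(1,k) if s[i,4]>=amin]
COL=dict(blue=[((105,120,60),(125,255,255))],red=[((0,170,90),(5,255,255)),((174,170,90),(180,255,255))],
 green=[((55,100,40),(80,255,255))],yellow=[((20,150,120),(32,255,255))],orange=[((6,150,100),(16,255,255))])
E
python3 - <<'E'
from h import *
np.set_printoptions(precision=4,suppress=True)
for n in('top','scene'):
    z=np.load(n+'0.npz'); p,d=z['p'],z['d']; P=cloud(n,d)
    print(n,'table',[P[v,u] for u,v in ([(100,300),(320,290),(420,310)] if n=='top' else [(150,170),(250,350)])])
    for c in COL:
        for Q,c2,a in blobs(n,p,d,COL[c],(.015,.25)):
            if not(.25<Q[:,0].mean()<.9 and -.45<Q[:,1].mean()<.5): continue
            r=cv2.minAreaRect((Q[Q[:,2]>np.percentile(Q[:,2],60)-.006][:,:2]*1000).astype(np.float32))
            print(c,np.round(c2),a,'med',np.median(Q,0),'z5,95',np.percentile(Q[:,2],[5,95]),'rect',np.round(r[0],1),np.round(r[1],1),round(r[2],1))
E
```

```text
top table [array([0.2712, 0.5343, 0.0045]), array([ 0.299 , -0.1928, -0.0028]), array([ 0.2325, -0.5216, -0.0005])]
blue [190. 130.] 1372 med [0.8273 0.2382 0.0697] z5,95 [0.0551 0.0751] rect [838.1 250.8] [ 92.8 239.9] 0.1
blue [235. 186.] 1266 med [0.6423 0.0891 0.0502] z5,95 [0.0447 0.0704] rect [640.8  88.4] [200.2  74.2] 88.0
blue [332. 242.] 194 med [ 0.4542 -0.2276  0.0648] z5,95 [0.0597 0.0689] rect [ 454.4 -228.8] [45.4 48.6] 0.1
blue [377. 244.] 203 med [ 0.4468 -0.3726  0.065 ] z5,95 [0.0595 0.0688] rect [ 447. -374.] [49.4 45.1] 89.9
red [158. 115.] 31 med [0.8611 0.3301 0.1307] z5,95 [0.1281 0.135 ] rect [861.2 329.8] [20.1 16.1] 41.0
red [196. 115.] 34 med [0.8602 0.21   0.131 ] z5,95 [0.1274 0.1361] rect [860.4 209.7] [20.4 17.3] 5.3
red [158. 128.] 32 med [0.8166 0.3289 0.1315] z5,95 [0.1267 0.135 ] rect [817.9 328.4] [21.  15.9] 45.7
red [195. 128.] 32 med [0.8169 0.21   0.1308] z5,95 [0.1267 0.1348] rect [817.3 210.1] [18.8 16.4] 44.4
red [115. 203.] 63 med [0.5688 0.438  0.1698] z5,95 [0.1652 0.1731] rect [569.  438.6] [25.4 25. ] 87.6
red [209. 226.] 76 med [0.5  
[... 3148 characters left out ...]
ct [ 541.9 -156.7] [20.5 17.8] 0.9
yellow [127. 286.] 1166 med [ 0.6858 -0.4298  0.0586] z5,95 [0.0296 0.0613] rect [ 678.9 -437.2] [97.2 76.8] 73.7
orange [238. 216.] 152 med [ 0.6244 -0.1371  0.1489] z5,95 [0.0961 0.1891] rect [ 620.6 -136.6] [11.2 16.9] 73.1
orange [413. 240.] 56 med [0.8215 0.2482 0.1299] z5,95 [0.1231 0.1314] rect [818.9 249.9] [16.6 21.1] 58.1
orange [136. 247.] 249 med [ 0.5601 -0.4033  0.0639] z5,95 [0.0349 0.0661] rect [ 553.3 -407.9] [48.9 45.5] 8.3
orange [423. 252.] 57 med [0.8647 0.2481 0.13  ] z5,95 [0.124  0.1325] rect [863.4 250.4] [16.6 21.1] 32.4
orange [248. 272.] 104 med [ 0.7775 -0.1506  0.1068] z5,95 [0.0958 0.1211] rect [ 774.8 -152.1] [13.4 27.6] 56.0
```

```bash
cat >> h.py <<'E'
def go(x,y,z,yaw,o=None):
    """shift still to go in tool axes (cm), turn about tool z (rad), for tool pointing down"""
    from scipy.spatial.transform import Rotation as R
    o=o or ctrl.get_obs(); r=R.from_euler('xyz',o['orientation'],degrees=True)
    t=R.from_euler('xyz',[180,0,yaw],degrees=True)
    print('turn',np.round((r.inv()*t).as_rotvec(),3),'shift now',np.round(r.inv().apply(np.array([x,y,z])-o['tool_pos'])*100,2),
     'shift after turn',np.round(t.inv().apply(np.array([x,y,z])-o['tool_pos'])*100,2))
E
python3 - <<'E'
from h import *
np.set_printoptions(precision=4,suppress=True)
for n in('top','scene'):
    z=np.load(n+'0.npz'); p,d=z['p'],z['d']; P=cloud(n,d); X,Y,Z=P[...,0],P[...,1],P[...,2]
    for nm,m in dict(block=(abs(X-.525)<.06)&(abs(Y-.063)<.042)&(abs(Z-.11)<.008),pot=(abs(X-.585)<.07)&(abs(Y+.265)<.06)&(abs(Z-.052)<.009)).items():
        Q=P[m]; r=cv2.minAreaRect((Q[:,:2]*1000).astype(np.float32)); c,rad=cv2.minEnclosingCircle((Q[:,:2]*1000).astype(np.float32))
        print(n,nm,m.sum(),np.median(Q,0),r,c,rad)
p=np.load('top0.npz')['p'];q=np.load('scene0.npz')['p']
a=cv2.resize(p[165:265,180:400],None,fx=3.6,fy=3.6,interpolation=cv2.INTER_CUBIC)[:, :,::-1]
b=cv2.resize(q[150:260,260:380],None,fx=2,fy=2,interpolation=cv2.INTER_CUBIC)[:,:,::-1]
o=np.zeros((590,792,3),np.uint8); o[:360]=a[:,:792]; o[365:585,:240]=b; cv2.imwrite('pics/crop1.png',o)
go(.6175,-.137,.29,13.5)
E
```

```text
top block 420 [0.5224 0.0631 0.1098] ((522.6107788085938, 62.95103454589844), (60.24349594116211, 70.64061737060547), 87.79302978515625) (522.43896484375, 62.003517150878906) 44.38346481323242
top pot 108 [ 0.5996 -0.2828  0.0541] ((591.47509765625, -278.90911865234375), (67.07754516601562, 70.85066986083984), 87.44253540039062) (592.3037719726562, -278.7313537597656) 36.40055465698242
scene block 357 [0.5294 0.062  0.1091] ((524.4740600585938, 62.61546325683594), (61.186981201171875, 74.03570556640625), 88.25540161132812) (525.5658569335938, 63.50111389160156) 45.16545867919922
scene pot 231 [ 0.5886 -0.2795  0.0514] ((593.5149536132812, -277.84710693359375), (69.55119323730469, 71.76461791992188), 50.07417678833008) (593.982666015625, -278.5303649902344) 37.46100997924805
turn [ 0.002  0.    -0.527] shift now [63.09 62.88 -7.8 ] shift after turn [22.95 86.06 -7.9 ]
```

View pics/crop1.png

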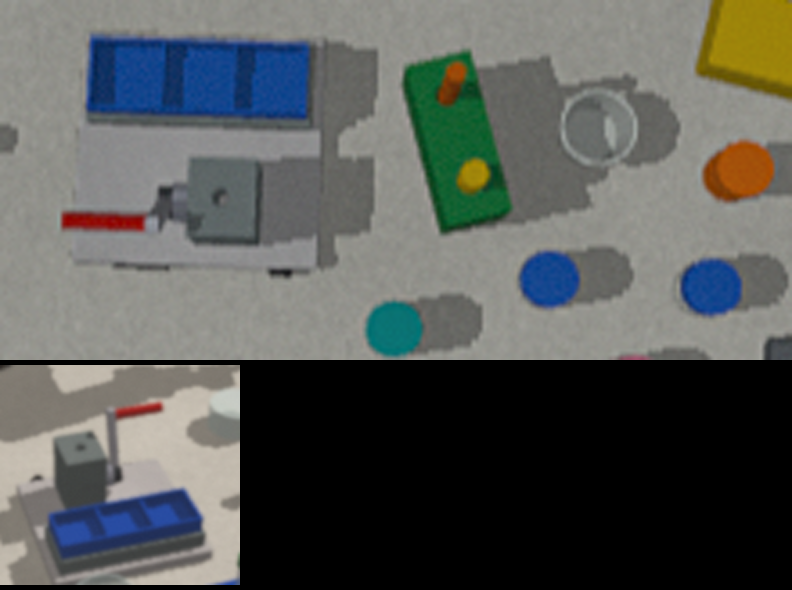

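The crop shows the bore as a dark spot at (221,197), which is top pixel (241,219.5). It also shows the crank arm, the red handle, and an upright pot with a white grease patch.

Request:
move_arm(moves=[8.7,0,0,-2,0,0,-0.132,8.7,0,0,-2,0,0,-0.132,8.7,0,0,-2,0,0,-0.132,8.7,0,0,-2,0,0,-0.131,8.7,1.2,4.6,0,0,0,0,8.7,1.2,4.6,0,0,0,0,8.7,1.2,4.6,0,0,0,0,8.7,1.2,4.6,0,0,0,0])

```text
clock: 0.9
tool_pos: [0.2837, 0.4771, 0.2914]
orientation: [180.0, 0.0, 13.6]
force: [1.7, 0.2, 0.9]
opening: 0.0868
gripper_force: 0.0
```

Request:
move_arm(moves=[8.7,1.2,4.6,0,0,0,0,8.7,1.2,4.6,0,0,0,0,8.7,1.2,4.6,0,0,0,0,8.7,1.2,4.6,0,0,0,0,8.7,1.2,4.6,0,0,0,0,8.7,1.2,4.6,0,0,0,0,8.7,1.2,4.6,0,0,0,0,8.7,1.2,4.6,0,0,0,0])

```text
clock: 1.7
tool_pos: [0.463, 0.1417, 0.2919]
orientation: [-180.0, -0.0, 13.6]
force: [1.7, 1.1, -0.4]
opening: 0.087
gripper_force: 0.0
```

Run:
```python
from h import *
o=ctrl.get_obs(); print(o['clock'],o['tool_pos'],o['orientation'],o['joint_pos'])
go(.6175,-.137,.29,13.5)
print(plane('top',241.2,219.5,.11))
```

```text
1.7 [0.46298663 0.14174434 0.29193287] [-1.79986808e+02 -1.03890201e-02  1.35550090e+01] [ 4.03515741e+01 -4.21010848e-01 -1.48712306e+01 -7.32413706e-03
 -7.55345596e+01  6.32052647e+01]
turn [-0.    -0.     0.001] shift now [ 8.49 30.72  0.19] shift after turn [ 8.52 30.71  0.19]
[0.5235301 0.0626127 0.11     ]
```

Request:
move_arm(moves=[8.7,1.2,4.4,0,0,0,0,8.7,1.2,4.4,0,0,0,0,8.7,1.2,4.4,0,0,0,0,8.7,1.2,4.4,0,0,0,0,8.7,1.2,4.4,0,0,0,0,8.7,1.25,4.4,0,0,0,0,8.7,1.25,4.35,0,0,0,0,6,0,0,4,0,0,0])

```text
clock: 2.5
tool_pos: [0.6218, -0.1403, 0.2552]
orientation: [179.8, -0.4, 13.3]
force: [0.6, 0.8, -1.0]
opening: 0.0832
gripper_force: 0.0
```

Request:
move_arm(moves=[5,0,0,3,0,0,0,4,0,0,3,0,0,0,4,0,0,2.5,0,0,0,4,0,0,1.2,0,0,0,4,0,0,0,0,0,0])

```text
clock: 3.0
tool_pos: [0.6162, -0.1354, 0.153]
orientation: [-180.0, 0.2, 13.5]
force: [0.4, -0.6, 0.8]
opening: 0.0446
gripper_force: 0.0
```

Run:
```python
from h import *
go(.618,-.137,.154,13.5)
p,d=snap('scene'); q,e=snap('top')
a=cv2.resize(p[140:270,180:300],None,fx=3.3,fy=3.3,interpolation=cv2.INTER_CUBIC)
b=cv2.resize(q[140:260,250:370],None,fx=3.3,fy=3.3,interpolation=cv2.INTER_CUBIC)
o=np.zeros((430,792,3),np.uint8); o[:429,:396]=a; o[:396,396:]=b; cv2.imwrite('pics/b1.png',o[:,:,::-1])
```

```text
turn [-0.001  0.004  0.   ] shift now [ 0.14  0.2  -0.1 ] shift after turn [ 0.14  0.2  -0.1 ]
```

View pics/b1.png

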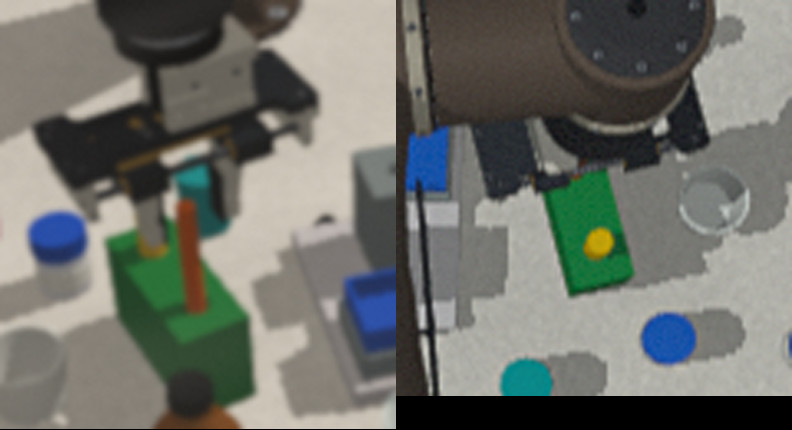

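The brush stands between the open fingers, with its orange handle at crop (190,250). I'll close on it.

Request:
move_arm(moves=[4,0.15,0.1,0,0,0,0,0,0,0,0,0,0,0,0,0,0,0,0,0,0,0,0,0,0,0,0,0,0,0,0,0,0,0,0,0,0,0,0,0,0,0,0,0,0,0,0,0,0])

```text
clock: 3.8
tool_pos: [0.6192, -0.1361, 0.1552]
orientation: [180.0, -0.0, 13.5]
force: [-0.4, 0.3, 1.1]
opening: 0.0148
gripper_force: 30.0
```

Request:
move_arm(moves=[0,0,0,-1,0,0,0,0,0,0,-2,0,0,0,0,0,0,-3,0,0,0,0,0,0,-3,0,0,0,0,0,0,-3,0,0,0,0,0,0,-2,0,0,0,0,0,0,0,0,0,0])

```text
clock: 4.5
tool_pos: [0.6203, -0.1363, 0.2992]
orientation: [179.9, -0.3, 13.5]
force: [-0.3, 0.6, -0.5]
opening: 0.015
gripper_force: 30.0
```

Run:
```python
from h import *
np.set_printoptions(precision=4,suppress=True)
o=ctrl.get_obs(); print(o['tool_pos'],o['orientation'],o['opening'],o['gripper_force'])
for n in('scene','top'):
    p,d=snap(n)
    for Q,c,a in blobs(n,p,d,COL['orange'],(.1,.4),10):
        if Q[:,0].mean()<.75: print(n,c,a,'lo',Q[Q[:,2]<np.percentile(Q[:,2],20)].mean(0),'hi',Q[Q[:,2]>np.percentile(Q[:,2],80)].mean(0))
    if n=='scene': cv2.imwrite('pics/b2.png',cv2.resize(p[90:260,140:340],None,fx=3,fy=3,interpolation=cv2.INTER_CUBIC)[:,:,::-1])
    P=cloud(n,d);X,Y,Z=P[...,0],P[...,1],P[...,2]; Q=P[(abs(X-.592)<.08)&(abs(Y+.28)<.07)&(abs(Z-.052)<.009)]
    print('pot',cv2.minEnclosingCircle((Q[:,:2]*1000).astype(np.float32)))
```

```text
[ 0.6203 -0.1363  0.2992] [179.8968  -0.3296  13.546 ] 0.015040011002207606 29.993923902511597
scene [33.2727  1.4545] 11 lo [-1.7278 -0.9195  0.2265] hi [-1.0613 -0.7761  0.3512]
scene [233.4494 176.3933] 178 lo [ 0.6263 -0.1369  0.2204] hi [ 0.6243 -0.135   0.3222]
pot ((593.448486328125, -278.114501953125), 36.46597671508789)
pot ((592.2100830078125, -278.4854736328125), 36.03261947631836)
```

View pics/b2.png

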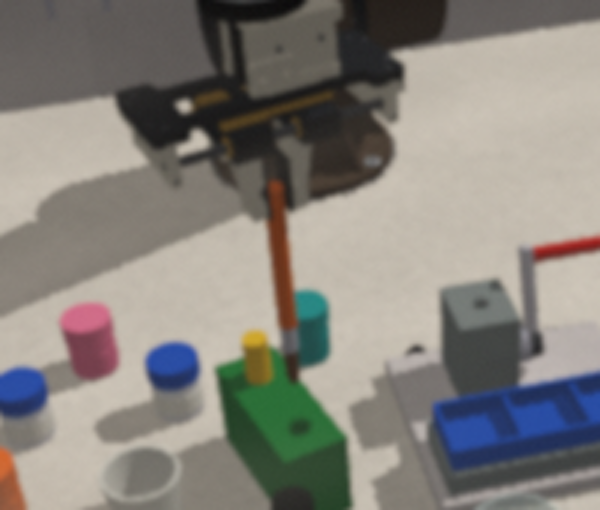

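```bash
cat >> h.py <<'E'
def proj(n,X):
    f,cx,cy,T=cam(n); c=T[:3,:3].T@(np.array(X)-T[:3,3]); return np.round([cx+f*c[0]/c[2],cy+f*c[1]/c[2]],1)
E
python3 - <<'E'
from h import *
t=ctrl.get_obs()['tool_pos']; print(t)
for z in (.036,-.094,-.154): print(proj('scene',t+[0,0,z]), proj('scene',t+[0,.01,z]), proj('scene',t+[.01,0,z]))
p,d=snap('scene'); h=cv2.cvtColor(p,cv2.COLOR_RGB2HSV); m=cv2.inRange(h,*COL['orange'][0])
for v in range(150,202,6): 
    u=np.where(m[v,215:260])[0]+215; print(v,u.mean() if len(u) else None)
for v in range(198,222,3): print(v,p[v,228:246].sum(1))
E
```

```text
[ 0.61888855 -0.13582985  0.2952289 ]
[230.6 152.8] [234.9 152. ] [231.5 155. ]
[235.7 198.4] [239.7 197.6] [236.6 200.8]
[237.8 217. ] [241.6 216.2] [238.7 219.5]
150 None
156 231.5
162 232.5
168 232.5
174 233.5
180 233.5
186 234.5
192 235.5
198 236.0
198 [573 576 570 539 445 305 211 188 197 211 222 219 196 188 181 185 189 194]
201 [500 545 571 570 535 439 315 259 256 277 285 253 206 189 184 186 190 197]
204 [377 451 515 552 537 453 337 273 265 280 298 270 225 192 185 181 183 190]
207 [278 276 256 250 288 310 288 253 244 245 252 227 197 185 180 183 181 188]
210 [276 286 263 227 209 211 198 162 136 128 140 165 183 193 192 197 211 241]
213 [274 282 271 237 214 210 197 164 138 126 150 251 379 453 496 521 537 553]
216 [262 267 251 229 213 207 208 194 160 140 153 275 438 524 553 561 560 560]
219 [214 210 209 213 209 211 209 205 204 201 201 210 223 283 390 497 545 557]
```

Request:
move_arm(moves=[0,-1.17,2.65,0,0,0,0,0,-1.17,2.65,0,0,0,0,0,-1.17,2.65,0,0,0,0,0,-1.17,2.65,0,0,0,0,0,-1.17,2.63,0,0,0,0,0,0,0,0,0,0,0,0,0,0,3,0,0,0,0,0,0,0,0,0,0])

```text
clock: 5.45
tool_pos: [0.5908, -0.2772, 0.2599]
orientation: [-179.7, 0.4, 13.5]
force: [-0.7, 0.5, -1.4]
opening: 0.0152
gripper_force: 30.0
```

Run:
```python
from h import *
np.set_printoptions(precision=4,suppress=True)
go(.593,-.2783,.174,13.5)
for n in('top','scene'):
    z=np.load(n+'0.npz'); P=cloud(n,z['d']); Q=P[np.hypot(P[...,0]-.593,P[...,1]+.2783)<.022]; print(n,np.percentile(Q[:,2],[10,50,90]))
```

```text
turn [-0.005  0.007 -0.   ] shift now [0.25 0.2  8.58] shift after turn [0.19 0.16 8.59]
top [0.0013 0.0046 0.0079]
scene [-0.755  -0.7512 -0.7473]
```

Request:
move_arm(moves=[0,0.15,0.1,2,0,0,0,0,0,0,3,0,0,0,0,0,0,2.5,0,0,0,0,0,0,1.5,0,0,0,0,0,0,0,0,0,0,0,0,0,0,0,0,0])

```text
clock: 6.05
tool_pos: [0.5951, -0.2788, 0.1755]
orientation: [180.0, 0.0, 13.6]
force: [-0.6, -0.1, -0.1]
opening: 0.015
gripper_force: 30.0
```

Run:
```python
from h import *
go(.593,-.2783,.164,13.5); o=ctrl.get_obs(); print(o['tool_pos'],o['force'])
```

```text
turn [0.    0.001 0.001] shift now [-0.2  -0.1   1.15] shift after turn [-0.2  -0.1   1.15]
[ 0.59513089 -0.27877803  0.17552513] [-0.58389174 -0.09094885 -0.08363554]
```

Request:
move_arm(moves=[0,-0.1,0,0.6,0,0,0,0,0,0,0.4,0,0,0,0,0,0,0.2,0,0,0,0,0,0,0.1,0,0,0,0,0,0,0,0,0,0,0,0,0,0,0,0,0,0,0,0,0,0,0,0])

```text
clock: 6.75
tool_pos: [0.5939, -0.2793, 0.162]
orientation: [180.0, -0.0, 13.5]
force: [-0.6, 1.1, -0.1]
opening: 0.0153
gripper_force: 30.0
```

Run:
```python
from h import *
go(.593,-.2783,.164,13.5)
p,d=snap('scene'); cv2.imwrite('pics/dip.png',cv2.resize(p[130:290,120:280],None,fx=3,fy=3,interpolation=cv2.INTER_CUBIC)[:,:,::-1])
```

```text
turn [ 0.    -0.     0.001] shift now [-0.07 -0.11 -0.2 ] shift after turn [-0.07 -0.11 -0.2 ]
```

View pics/dip.png

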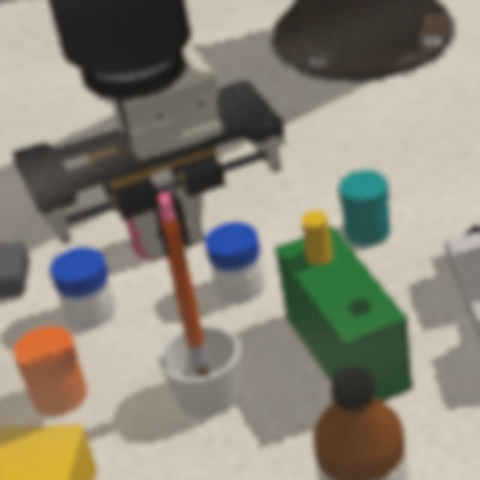

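The brush tip is inside the pot, mid-floor, at crop (202,370). I'll lift and move to the bore.

Request:
move_arm(moves=[0,0,0,-2,0,0,0,0,0,0,-3.5,0,0,0,0,0,0,-4,0,0,0,0,0,0,-4,0,0,0,0,0,0,-3.3,0,0,0,0,0,0,0,0,0,0])

```text
clock: 7.4
tool_pos: [0.5956, -0.2802, 0.3362]
orientation: [179.7, -0.4, 13.5]
force: [0.7, 0.4, -0.8]
opening: 0.0151
gripper_force: 30.0
```

Request:
move_arm(moves=[0,0.15,-3.5,0,0,0,0,0,0.15,-4.8,0,0,0,0,0,0.15,-4.8,0,0,0,0,0,0.15,-4.8,0,0,0,0,0,0.15,-4.8,0,0,0,0,0,0.15,-4.8,0,0,0,0,0,0.15,-4.6,0,0,0,0,0,0.1,-2.8,0,0,0,0])

```text
clock: 8.2
tool_pos: [0.5223, 0.0654, 0.3299]
orientation: [-180.0, -0.0, 13.6]
force: [0.1, 0.4, -0.2]
opening: 0.0151
gripper_force: 30.0
```

Request:
move_arm(moves=[0,0,0,0,0,0,0,0,0,0,0,0,0,0])

```text
clock: 8.4
tool_pos: [0.5231, 0.0634, 0.3298]
orientation: [180.0, -0.0, 13.6]
force: [-0.3, 0.2, -0.2]
opening: 0.0148
gripper_force: 30.0
```

Run:
```python
from h import *
o=ctrl.get_obs();print(o['clock'],o['tool_pos'],o['force']); go(.5236,.0627,.264,13.5)
```

```text
8.4 [0.52309428 0.06339884 0.32980043] [-0.28505045  0.18613669 -0.24049456]
turn [ 0.    -0.     0.002] shift now [0.03 0.08 6.58] shift after turn [0.03 0.08 6.58]
```

Lower until the tip is about 15 mm above the block, then check the alignment from both views.

Request:
move_arm(moves=[0,0,0,2,0,0,0,0,0,0,2,0,0,0,0,0,0,1,0,0,0,0,0,0,0,0,0,0])

```text
clock: 8.8
tool_pos: [0.5228, 0.0617, 0.2784]
orientation: [180.0, 0.2, 13.5]
force: [-0.3, 0.0, 0.1]
opening: 0.0151
gripper_force: 30.0
```

Run:
```python
from h import *
o=ctrl.get_obs();print(o['clock'],o['tool_pos'],o['force']); go(.5236,.0627,.264,13.5)
p,d=snap('scene'); cv2.imwrite('pics/dab.png',cv2.resize(p[130:230,260:360],None,fx=5,fy=5,interpolation=cv2.INTER_CUBIC)[:,:,::-1])
t=o['tool_pos']; print((proj('scene',t-[0,0,.155])-[260,130])*5,(proj('scene',[.5236,.0627,.11])-[260,130])*5)
```

```text
8.8 [0.52275101 0.06167565 0.27843203] [-0.28409174  0.02673717  0.10256899]
turn [ 0.001  0.003 -0.001] shift now [ 0.11 -0.08  1.44] shift after turn [ 0.11 -0.08  1.44]
[194.5 284. ] [196.5 303.5]
```

View pics/dab.png

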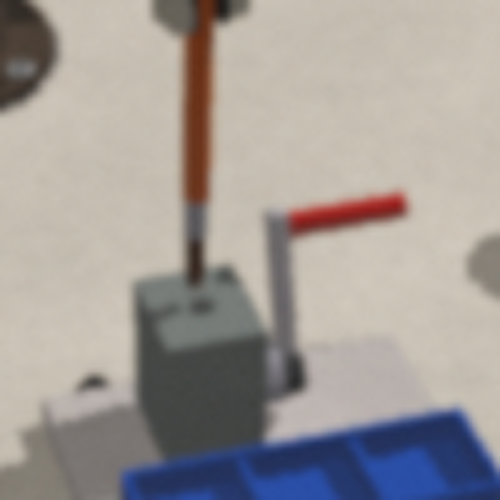

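Bore shows at crop (202,305) and the brush tip at (196,280), so the tip needs about 2 mm towards +y and +x.

Request:
move_arm(moves=[0,0.2,-0.2,0,0,0,0,0,0,0,0.8,0,0,0,0,0,0,0.3,0,0,0,0,0,0,0.2,0,0,0,0,0,0,0.2,0,0,0,0,0,0,0,0,0,0])

```text
clock: 9.45
tool_pos: [0.5247, 0.0652, 0.2646]
orientation: [180.0, 0.0, 13.5]
force: [0.3, -0.4, -1.0]
opening: 0.0149
gripper_force: 30.0
```

Request:
move_arm(moves=[0,0,0,0.1,0,0,0,0,0,0,0.1,0,0,0,0,0,0,0,0,0,0,0,0,0,0,0,0,0])

```text
clock: 9.85
tool_pos: [0.5248, 0.0652, 0.2629]
orientation: [180.0, -0.0, 13.5]
force: [0.5, -0.2, 0.1]
opening: 0.0149
gripper_force: 30.0
```

Run:
```python
from h import *
o=ctrl.get_obs();print(o['clock'],o['tool_pos'],o['force'])
p,d=snap('scene'); cv2.imwrite('pics/dab2.png',cv2.resize(p[150:210,270:330],None,fx=7,fy=7,interpolation=cv2.INTER_CUBIC)[:,:,::-1])
```

```text
9.85 [0.52480913 0.06520683 0.26290039] [ 0.54763439 -0.21648029  0.0667867 ]
```

View pics/dab2.png

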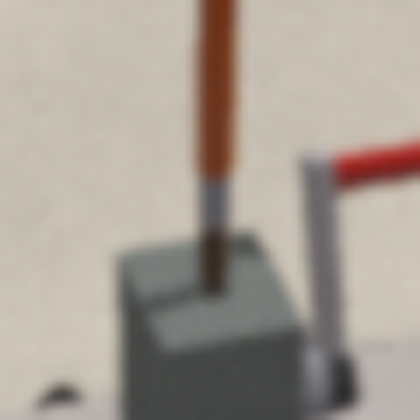

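The tip sits in the bore mouth at crop (212,295) and covers the bore. I'll press 2 mm deeper, then carry the brush back.

Request:
move_arm(moves=[0,0,0,0.1,0,0,0,0,0,0,0.1,0,0,0,0,0,0,0,0,0,0,0,0,0,-1,0,0,0,0,0,0,-2.5,0,0,0,0,0,0,-3,0,0,0,0,0,0,0,0,0,0])

```text
clock: 10.6
tool_pos: [0.5269, 0.0654, 0.3311]
orientation: [180.0, -0.4, 13.6]
force: [0.3, -0.1, -0.9]
opening: 0.0153
gripper_force: 30.0
```

Request:
move_arm(moves=[0,0.74,3.6,0,0,0,0,0,0.74,3.6,0,0,0,0,0,0.74,3.6,0,0,0,0,0,0.74,3.6,0,0,0,0,0,0.74,3.6,0,0,0,0,0,0.75,3.8,0,0,0,0,0,0,0,0,0,0,0,0,0,0,0,0,0,0])

```text
clock: 11.4
tool_pos: [0.6191, -0.1373, 0.3254]
orientation: [-180.0, 0.1, 13.4]
force: [-1.1, 0.8, -0.3]
opening: 0.0151
gripper_force: 30.0
```

Run:
```python
from h import *
o=ctrl.get_obs();print(o['clock'],o['tool_pos'],o['force']);go(.619,-.1365,.156,13.5)
```

```text
11.4 [ 0.61913334 -0.13725501  0.32536953] [-1.05785464  0.84103272 -0.33891099]
turn [-0.     0.001 -0.001] shift now [ 0.02 -0.07 16.94] shift after turn [ 0.   -0.08 16.94]
```

Descend 6 cm to tip z ≈ 0.11 and check the force before entering the hole.

Request:
move_arm(moves=[0,0,-0.05,2,0,0,0,0,0,0,2.5,0,0,0,0,0,0,1.5,0,0,0,0,0,0,1.5,0,0,0,0,0,0,1,0,0,0,0,0,0,0,0,0,0])

```text
clock: 12.0
tool_pos: [0.6182, -0.135, 0.2398]
orientation: [-180.0, 0.1, 13.6]
force: [0.2, 0.1, -0.5]
opening: 0.0153
gripper_force: 30.0
```

Request:
move_arm(moves=[0,0,0,1,0,0,0,0,0,0,1,0,0,0,0,0,0,0.6,0,0,0,0,0,0,0,0,0,0])

```text
clock: 12.4
tool_pos: [0.6183, -0.1358, 0.2136]
orientation: [-180.0, 0.1, 13.5]
force: [-1.0, -1.2, -0.9]
opening: 0.015
gripper_force: 30.0
```

Run:
```python
from h import *
o=ctrl.get_obs();print(o['clock'],o['tool_pos'],o['force'],o['moment']);go(.619,-.1365,.157,13.5)
```

```text
12.4 [ 0.61833196 -0.13579232  0.21361326] [-1.01238259 -1.18172624 -0.92959138] [-0.06174239 -0.04279838  0.0047712 ]
turn [-0.001  0.002  0.   ] shift now [0.06 0.09 5.66] shift after turn [0.05 0.08 5.66]
```

Request:
move_arm(moves=[0,0,0.05,1,0,0,0,0,0,0,1,0,0,0,0,0,0,0.7,0,0,0,0,0,0,0.5,0,0,0,0,0,0,0,0,0,0])

```text
clock: 12.9
tool_pos: [0.6186, -0.1363, 0.1818]
orientation: [-180.0, 0.1, 13.5]
force: [-0.1, 0.0, -1.6]
opening: 0.0151
gripper_force: 30.0
```

Request:
move_arm(moves=[0,0,0,0.8,0,0,0,0,0,0,0.6,0,0,0,0,0,0,0.5,0,0,0,0,0,0,0.2,0,0,0,0,0,0,0,0,0,0])

```text
clock: 13.4
tool_pos: [0.6189, -0.1363, 0.1614]
orientation: [-180.0, 0.0, 13.5]
force: [-0.1, -0.3, -1.1]
opening: 0.0151
gripper_force: 30.0
```

Run:
```python
from h import *
o=ctrl.get_obs();print(o['clock'],o['tool_pos'],o['force'],o['moment']);go(.619,-.1365,.157,13.5)
```

```text
13.4 [ 0.6188942  -0.13634723  0.16144394] [-0.12813391 -0.25151359 -1.08322214] [-0.08617941 -0.06525227 -0.01040073]
turn [-0.     0.001  0.001] shift now [0.01 0.02 0.44] shift after turn [0.01 0.02 0.44]
```

Request:
move_arm(moves=[0,0,0,0.3,0,0,0,0,0,0,0.1,0,0,0,0,0,0,0,0,0,0,4,0,0,0,0,0,0,4,0,0,0,0,0,0,4,0,0,0,0,0,0,4,0,0,0,0,0,0])

```text
clock: 14.1
tool_pos: [0.6192, -0.1363, 0.158]
orientation: [180.0, -0.0, 13.5]
force: [0.2, -0.0, 0.1]
opening: 0.0383
gripper_force: 0.0
```

Request:
move_arm(moves=[4,0,0,-2,0,0,0,4,0,0,-3,0,0,0,4,0,0,-3,0,0,0,4,-2.7,0,0,0,0,0,4,-2.7,0,0,0,0,0,4,-2.6,0,0,0,0,0,4,0,0,0,0,0,0])

```text
clock: 14.8
tool_pos: [0.539, -0.1556, 0.2388]
orientation: [-180.0, -0.1, 13.5]
force: [0.3, -0.7, 0.3]
opening: 0.0402
gripper_force: 0.0
```

Run:
```python
from h import *
np.set_printoptions(precision=4,suppress=True)
o=ctrl.get_obs();print(o['clock'],o['tool_pos'],o['force']);go(.541,-.1555,.111,13.5)
for n in('scene','top'):
    p,d=snap(n)
    for c in('orange','yellow'):
        for Q,c2,a in blobs(n,p,d,COL[c],(.1,.25),10):
            if abs(Q[:,0].mean()-.58)<.08 and abs(Q[:,1].mean()+.145)<.05: print(n,c,a,np.median(Q[Q[:,2]>np.percentile(Q[:,2],70)],0),'hi z',np.percentile(Q[:,2],95))
```

```text
14.8 [ 0.539  -0.1556  0.2388] [ 0.3366 -0.7378  0.3225]
turn [-0.    -0.001 -0.   ] shift now [ 0.19  0.04 12.78] shift after turn [ 0.2   0.04 12.78]
scene orange 138 [ 0.6233 -0.1376  0.1859] hi z 0.18942095423004676
scene yellow 63 [ 0.5399 -0.1546  0.1347] hi z 0.13612768154200255
```

Request:
move_arm(moves=[4,0.15,0,3,0,0,0,4,0,0,3.5,0,0,0,4,0,0,3,0,0,0,4,0,0,2,0,0,0,4,0,0,1.2,0,0,0,4,0,0,0,0,0,0])

```text
clock: 15.5
tool_pos: [0.5424, -0.1545, 0.1091]
orientation: [-180.0, 0.2, 13.5]
force: [-0.9, -0.1, -0.6]
opening: 0.0403
gripper_force: 0.0
```

Request:
move_arm(moves=[0,0,0,0,0,0,0,0,0,0,0,0,0,0,0,0,0,0,0,0,0,0,0,0,0,0,0,0,0,0,0,0,0,0,0])

```text
clock: 16.0
tool_pos: [0.5437, -0.1549, 0.1121]
orientation: [179.9, -0.1, 13.6]
force: [0.2, -1.7, 5.0]
opening: 0.0226
gripper_force: 30.0
```

Run:
```python
from h import *
o=ctrl.get_obs();print(o['clock'],o['tool_pos'],o['force'],o['opening'],o['gripper_force']);go(.541,-.1555,.111,13.5)
```

```text
16.0 [ 0.54369051 -0.15489126  0.1120594 ] [ 0.19667466 -1.73467012  4.97207071] 0.022608801728022022 30.016247034072876
turn [ 0.001 -0.002  0.001] shift now [-0.28 -0.    0.11] shift after turn [-0.28 -0.    0.11]
```

Request:
move_arm(moves=[0,0,0,-1,0,0,0,0,0,0,-2,0,0,0,0,0,0,-3,0,0,0,0,0,0,-3,0,0,0,0,0,0,-3,0,0,0,0,0,0,-2.5,0,0,0,0,0,0,0,0,0,0])

```text
clock: 16.7
tool_pos: [0.5442, -0.1549, 0.2602]
orientation: [179.9, -0.3, 13.5]
force: [-0.1, 0.3, -1.8]
opening: 0.0224
gripper_force: 30.0
```

Run:
```python
from h import *
o=ctrl.get_obs();print(o['clock'],o['tool_pos'],o['opening'],o['gripper_force']);go(.526,.065,.235,13.5)
t=o['tool_pos']
p,d=snap('scene'); cv2.imwrite('pics/pin1.png',cv2.resize(p[110:230,170:290],None,fx=4,fy=4,interpolation=cv2.INTER_CUBIC)[:,:,::-1])
for z in(.02,-.022,-.09,-.107): print((proj('scene',t+[0,0,z])-[170,110])*4)
```

```text
16.7 [ 0.54417253 -0.15485545  0.26015142] 0.02238630202674327 29.98625010251999
turn [ 0.002 -0.006  0.001] shift now [  3.37 -21.8    2.5 ] shift after turn [  3.37 -21.8    2.52]
[195.2 187.2]
[202.8 244.4]
[214.4 330.4]
[217.2 351.2]
```

View pics/pin1.png

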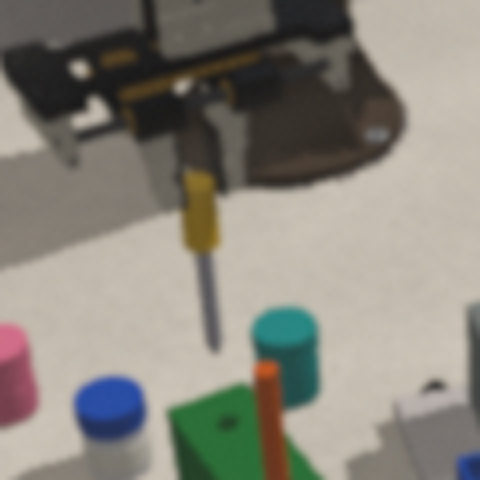

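The pin hangs straight, tip at crop (216,351) where the tool pose predicts it. I'll carry it to the bore.

Request:
move_arm(moves=[0,0.5,-3.1,0,0,0,0,0,0.5,-3.6,0,0,0,0,0,0.5,-3.6,0,0,0,0,0,0.5,-3.6,0,0,0,0,0,0.5,-3.6,0,0,0,0,0,0.5,-3,0,0,0,0,0,0.3,-1.3,0,0,0,0,0,0,0,0,0,0,0])

```text
clock: 17.55
tool_pos: [0.5231, 0.0663, 0.2548]
orientation: [-180.0, 0.1, 13.7]
force: [-0.0, 0.3, -1.7]
opening: 0.0226
gripper_force: 30.0
```

Request:
move_arm(moves=[0,0,0,1.5,0,0,0,0,0,0,1,0,0,0,0,0,0,0,0,0,0,0,0,0,0,0,0,0])

```text
clock: 17.95
tool_pos: [0.5238, 0.0642, 0.2307]
orientation: [180.0, 0.1, 13.5]
force: [-0.1, 0.5, -1.1]
opening: 0.0225
gripper_force: 30.0
```

Run:
```python
from h import *
o=ctrl.get_obs();print(o['clock'],o['tool_pos'],o['orientation']);go(.525,.0648,.216,13.5)
t=o['tool_pos']
p,d=snap('scene'); cv2.imwrite('pics/pin2.png',cv2.resize(p[130:210,260:340],None,fx=6,fy=6,interpolation=cv2.INTER_CUBIC)[:,:,::-1])
for q in(t-[0,0,.107],[.5248,.065,.11]): print((proj('scene',q)-[260,130])*6)
```

```text
17.95 [0.5237534  0.06421578 0.23067944] [1.79973870e+02 5.47704265e-02 1.34898527e+01]
turn [ 0.     0.001 -0.   ] shift now [ 0.14 -0.03  1.47] shift after turn [ 0.13 -0.03  1.47]
[239.4 340.8]
[241.2 364.8]
```

View pics/pin2.png

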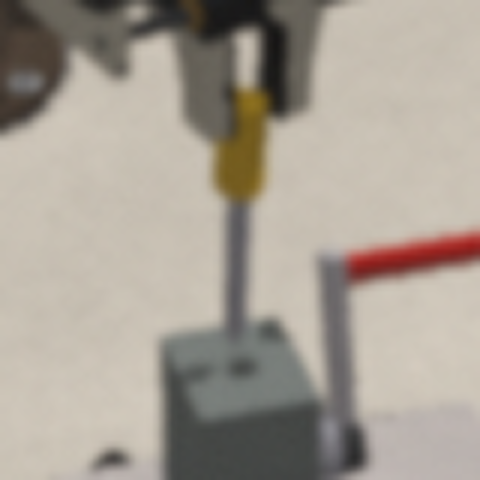

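The bore is at crop (243,368) and the pin tip at (236,340), so shift about 2 mm in +x and +y and lower.

Request:
move_arm(moves=[0,0.25,-0.17,0,0,0,0,0,0,0,0.7,0,0,0,0,0,0,0.5,0,0,0,0,0,0,0.4,0,0,0,0,0,0,0.3,0,0,0,0,0,0,0,0,0,0])

```text
clock: 18.6
tool_pos: [0.5256, 0.0671, 0.2113]
orientation: [180.0, 0.1, 13.5]
force: [0.6, -0.4, -1.7]
opening: 0.0226
gripper_force: 30.0
```

Run:
```python
from h import *
o=ctrl.get_obs();print(o['clock'],o['tool_pos'],o['force'],o['moment'])
```

```text
18.6 [0.52560279 0.06708056 0.21129929] [ 0.57120897 -0.40579797 -1.68216002] [-0.02868238 -0.03250737  0.05215869]
```

Request:
move_arm(moves=[0,0,0,0.4,0,0,0,0,0,0,0.4,0,0,0,0,0,0,0.4,0,0,0,0,0,0,0,0,0,0])

```text
clock: 19.0
tool_pos: [0.5255, 0.067, 0.1991]
orientation: [180.0, 0.1, 13.5]
force: [-0.1, -1.4, -1.8]
opening: 0.0227
gripper_force: 30.0
```

Run:
```python
from h import *
o=ctrl.get_obs();print(o['clock'],o['tool_pos'],o['force'],o['moment'])
```

```text
19.0 [0.52549743 0.06699015 0.19914005] [-0.10054662 -1.42338583 -1.77587578] [-0.53707796 -0.23943929  0.03777855]
```

Request:
move_arm(moves=[0,0,0.12,0.3,0,0,0,0,0,0,0.5,0,0,0,0,0,0,0.5,0,0,0,0,0,0,0,0,0,0])

```text
clock: 19.4
tool_pos: [0.5257, 0.0659, 0.1859]
orientation: [180.0, 0.1, 13.5]
force: [0.4, 0.1, -2.2]
opening: 0.0224
gripper_force: 30.0
```

Run:
```python
from h import *
o=ctrl.get_obs();print(o['clock'],o['tool_pos'],o['force'],o['moment'])
```

```text
19.4 [0.52566707 0.06592674 0.18590472] [ 0.38598917  0.1368356  -2.15867363] [-0.20260797 -0.15110801 -0.00797787]
```

Request:
move_arm(moves=[0,0,0,0.4,0,0,0,0,0,0,0.4,0,0,0,0,0,0,0.1,0,0,0,0,0,0,0,0,0,0,4,0,0,0,0,0,0,4,0,0,0,0,0,0,4,0,0,0,0,0,0,4,0,0,0,0,0,0])

```text
clock: 20.2
tool_pos: [0.5263, 0.0661, 0.1781]
orientation: [-180.0, -0.0, 13.5]
force: [0.7, -1.0, -0.2]
opening: 0.0398
gripper_force: 0.0
```

Run:
```python
from h import *
o=ctrl.get_obs();print(o['clock'],o['tool_pos'],o['force'],o['opening'],o['joint_pos'])
p,d=snap('scene')
for Q,c2,a in blobs('scene',p,d,COL['yellow'],(.1,.25),10):
    if abs(Q[:,1].mean()-.065)<.03: print(a,np.median(Q,0),np.percentile(Q[:,2],[5,95]))
go(.505,.168,.29,-92.5)
```

```text
20.2 [0.52628937 0.06613841 0.17807527] [ 0.72166182 -1.0096383  -0.19941162] 0.03978540609200457 [ 2.83623408e+01  8.40860684e+00 -2.03606324e+01  2.06493485e-03
 -6.12043557e+01  7.51723206e+01]
26 [0.5326613  0.06362649 0.19183985] [0.18866499 0.19267442]
turn [-0.    -0.     1.851] shift now [  0.32 -10.4  -11.19] shift after turn [-10.09   2.57 -11.19]
```

Request:
move_arm(moves=[4,0,0,-2,0,0,0,4,0,0,-4,0,0,0,4,0,0,-4,0,0,-0.14,4,0,0,-1,0,0,-0.145,4,0,0,0,0,0,-0.145,4,0,0,0,0,0,-0.145,4,0,0,0,0,0,-0.145,4,0,0,0,0,0,-0.145])

```text
clock: 21.05
tool_pos: [0.5261, 0.0661, 0.288]
orientation: [180.0, -0.0, 63.4]
force: [0.4, -0.2, 0.1]
opening: 0.0402
gripper_force: 0.0
```

Request:
move_arm(moves=[4,0,0,0,0,0,-0.145,4,0,0,0,0,0,-0.145,4,0,0,0,0,0,-0.136,4,0,0,0,0,0,0])

```text
clock: 21.45
tool_pos: [0.5261, 0.0661, 0.2879]
orientation: [180.0, -0.0, 87.6]
force: [-0.5, 0.5, -0.0]
opening: 0.0399
gripper_force: 0.0
```

Run:
```python
from h import *
np.set_printoptions(precision=4,suppress=True)
o=ctrl.get_obs();print(o['clock'],o['tool_pos'],o['orientation'])
for n in('scene','top'):
    p,d=snap(n)
    for c in('red','yellow'):
        for Q,c2,a in blobs(n,p,d,COL[c],(.1,.25),10):
            if abs(Q[:,1].mean()-.12)<.08 and Q[:,0].mean()<.6: print(n,c,a,np.median(Q,0),np.percentile(Q[:,2],[5,95]),np.ptp(Q,0))
go(.502,.168,.123,87.5)
```

```text
21.45 [0.5261 0.0661 0.2879] [179.9957  -0.0054  87.619 ]
scene red 50 [0.5052 0.1595 0.1406] [0.1376 0.1439] [0.0116 0.0606 0.007 ]
scene yellow 41 [0.5364 0.064  0.191 ] [0.1763 0.1939] [0.0232 0.0197 0.0216]
top red 55 [0.5002 0.1673 0.1436] [0.1392 0.1467] [0.0101 0.0554 0.0089]
turn [ 0.    -0.    -0.004] shift now [10.06 -2.9  16.49] shift after turn [10.08 -2.86 16.49]
```

Request:
move_arm(moves=[4,3.4,-1,0,0,0,0,4,3.4,-1,0,0,0,0,4,3.3,-0.9,0,0,0,0,4,0,0,3,0,0,0,4,0,0,3,0,0,0,4,0,0,3,0,0,0,4,0,0,0,0,0,0])

```text
clock: 22.25
tool_pos: [0.4992, 0.1671, 0.1942]
orientation: [-179.7, 0.2, 87.3]
force: [-0.7, -0.0, 0.4]
opening: 0.0401
gripper_force: 0.0
```

Request:
move_arm(moves=[4,0,0,2.5,0,0,0,4,0,0,2,0,0,0,4,0,0,2,0,0,0,4,0,0,1,0,0,0,4,0,0,0,0,0,0])

```text
clock: 22.75
tool_pos: [0.5015, 0.168, 0.1228]
orientation: [-180.0, 0.1, 87.4]
force: [0.7, 0.0, -0.2]
opening: 0.0401
gripper_force: 0.0
```

Run:
```python
from h import *
o=ctrl.get_obs();print(o['clock'],o['tool_pos'],o['orientation'],o['force']);go(.502,.168,.123,87.5)
p,d=snap('scene'); cv2.imwrite('pics/crank.png',cv2.resize(p[110:230,260:380],None,fx=4,fy=4,interpolation=cv2.INTER_CUBIC)[:,:,::-1])
```

```text
22.75 [0.50154841 0.16804587 0.12275725] [-1.79950906e+02  5.21397170e-02  8.74297255e+01] [ 0.73992274  0.0200224  -0.18416785]
turn [-0.001  0.001 -0.001] shift now [-0.    0.05 -0.02] shift after turn [-0.    0.05 -0.02]
```

View pics/crank.png

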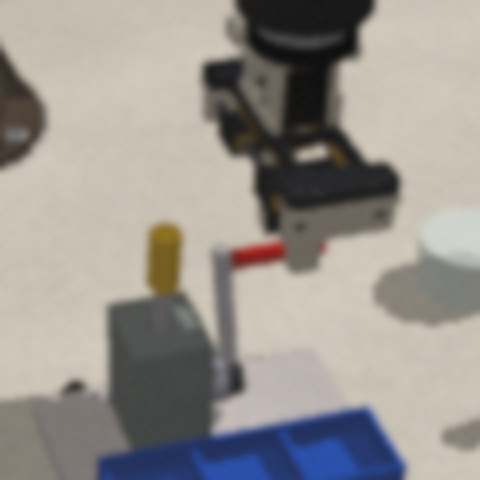

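The pin stands on the shaft, head at crop (163,260), and the fingers straddle the handle at (300,250). I'll narrow the jaws to 2.2 cm and push towards +x.

Request:
move_arm(moves=[2.2,0,0,0,0,0,0,2.2,0,0,0,0,0,0,2.2,0,0.4,0,0,0,0,2.2,0,0.4,0,0,0,0,2.2,0,0.4,0,0,0,0,2.2,0,0.4,0,0,0,0,2.2,0,0.4,0,0,0,0,2.2,0,0.3,0,0,0,0])

```text
clock: 23.6
tool_pos: [0.5249, 0.1671, 0.1227]
orientation: [-180.0, 0.0, 87.5]
force: [-2.6, -0.4, 1.8]
opening: 0.0223
gripper_force: 1.0
```

```bash
cat > pin.py <<'E'
from h import *
np.set_printoptions(precision=4,suppress=True)
o=ctrl.get_obs();print(o['clock'],o['tool_pos'],o['force'],o['opening'])
p,d=snap('scene')
for c in('red','yellow'):
    for Q,c2,a in blobs('scene',p,d,COL[c],(.08,.25),8):
        if abs(Q[:,1].mean()-.12)<.09 and Q[:,0].mean()<.65: print(c,a,c2,np.median(Q,0),np.percentile(Q[:,2],[5,95]))
E
python3 pin.py
```

```text
23.6 [0.5249 0.1671 0.1227] [-2.6223 -0.367   1.8297] 0.022323044441372807
red 26 [326.8846 175.6923] [0.5257 0.1449 0.1449] [0.1423 0.1472]
yellow 31 [299.129  179.2581] [0.5293 0.0599 0.1534] [0.1455 0.1566]
```

Run:
```python
from h import *
p,d=snap('scene'); cv2.imwrite('pics/home.png',cv2.resize(p[150:210,270:340],None,fx=8,fy=8,interpolation=cv2.INTER_CUBIC)[:,:,::-1])
for z in(.11,.115,.155,.16): print(z,(proj('scene',[.5265,.0655,z])-[270,150])*8,(proj('scene',[.5385,.0655,z])-[270,150])*8)
```

```text
0.11 [244.8 328.8] [256. 348.]
0.115 [244.8 317.6] [256.  336.8]
0.155 [245.6 224.8] [256.8 244. ]
0.16 [245.6 213.6] [257.6 232. ]
```

View pics/home.png

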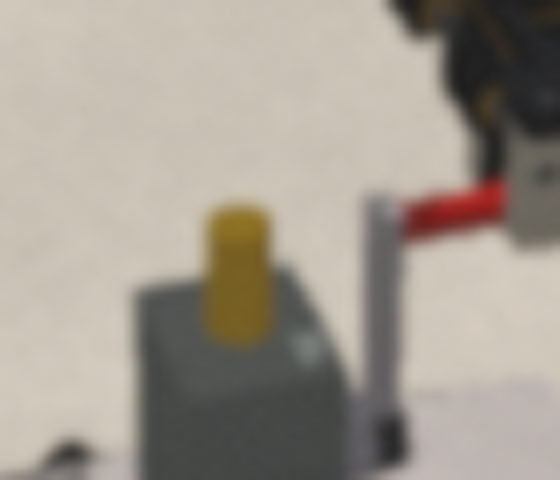

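The head's lower edge is at crop row 345, against 348 predicted when seated, so the pin looks home. I'll release the crank and verify with a light press on the head.

Request:
move_arm(moves=[2.2,0,-0.3,0,0,0,0,4,0,0,0,0,0,0,4,0,0,0,0,0,0,4,0,0,-2,0,0,0,4,0,0,-4,0,0,0,2,0,0,-2,0,0,0,0,-3.3,0.1,0,0,0,0,0,-3.5,0.1,0,0,0,0])

```text
clock: 24.5
tool_pos: [0.5209, 0.0996, 0.2038]
orientation: [179.9, -0.1, 87.6]
force: [-0.2, -0.3, -0.5]
opening: 0.0215
gripper_force: 0.0
```

Request:
move_arm(moves=[0,-3.5,0.1,0,0,0,0,0,0,0,0,0,0,0,0,0,0,0,0,0,0])

```text
clock: 24.8
tool_pos: [0.5201, 0.0637, 0.2031]
orientation: [180.0, -0.0, 87.4]
force: [-0.9, 0.3, -0.6]
opening: 0.0016
gripper_force: 0.0
```

```bash
python3 pin.py; python3 -c "
from h import *
go(.5265,.0655,.166,87.5)"
```

```text
24.8 [0.5201 0.0637 0.2031] [-0.875   0.3277 -0.5837] 0.0015725267171410539
red 54 [332.1852 174.9444] [0.5269 0.1609 0.1451] [0.1414 0.1476]
yellow 55 [300.1273 181.5455] [0.5308 0.0639 0.1525] [0.1198 0.1569]
turn [ 0.001 -0.    -0.001] shift now [0.14 0.62 3.71] shift after turn [0.14 0.62 3.71]
```

Request:
move_arm(moves=[0,0.15,0.6,1.5,0,0,0,0,0,0,1.5,0,0,0,0,0,0,0.5,0,0,0,0,0,0,0,0,0,0,0,0,0,0,0,0,0])

```text
clock: 25.35
tool_pos: [0.5265, 0.066, 0.1684]
orientation: [180.0, 0.0, 87.6]
force: [-0.7, -0.3, -0.4]
opening: 0.0007
gripper_force: 0.0
```

Request:
move_arm(moves=[0,0,0,0.1,0,0,0,0,0,0,0.1,0,0,0,0,0,0,0,0,0,0])

```text
clock: 25.65
tool_pos: [0.5262, 0.0656, 0.1661]
orientation: [180.0, -0.0, 87.5]
force: [0.2, -1.1, 0.4]
opening: 0.0006
gripper_force: 0.0
```

Request:
move_arm(moves=[0,0,0,0.1,0,0,0,0,0,0,0,0,0,0])

```text
clock: 25.85
tool_pos: [0.5261, 0.0655, 0.1648]
orientation: [-180.0, -0.0, 87.5]
force: [-0.1, 0.0, -0.6]
opening: 0.0003
gripper_force: 0.0
```

Request:
move_arm(moves=[0,0,0,0.1,0,0,0,0,0,0,0,0,0,0])

```text
clock: 26.05
tool_pos: [0.5261, 0.0655, 0.1637]
orientation: [-180.0, 0.0, 87.5]
force: [-0.2, 0.3, 0.5]
opening: 0.0004
gripper_force: 0.0
```

Request:
move_arm(moves=[0,0,0,0.07,0,0,0,0,0,0,0,0,0,0])

```text
clock: 26.25
tool_pos: [0.5261, 0.0655, 0.163]
orientation: [-180.0, 0.0, 87.5]
force: [-0.2, -0.0, -0.4]
opening: 0.0003
gripper_force: 0.0
```

Request:
move_arm(moves=[0,0,0,0.07,0,0,0,0,0,0,0,0,0,0])

```text
clock: 26.45
tool_pos: [0.5261, 0.0655, 0.1624]
orientation: [-180.0, 0.0, 87.5]
force: [-0.0, -0.3, -1.0]
opening: 0.0004
gripper_force: 0.0
```

The head top is at or below 0.155 m, so the pin is fully home. Next the jars: lift, turn the tool and re-measure them.

Request:
move_arm(moves=[0,0,0,-3,0,0,0,0,0,0,-4,0,0,0.143,4,0,0,-4,0,0,0.143,8.7,0,0,-2,0,0,0.143,8.7,0,0,0,0,0,0.143,8.7,0,0,0,0,0,0.143,8.7,0,0,0,0,0,0.143,8.7,0,0,0,0,0,0.143])

```text
clock: 27.25
tool_pos: [0.5261, 0.0655, 0.2925]
orientation: [-180.0, -0.0, 29.8]
force: [0.2, 0.1, 0.1]
opening: 0.0429
gripper_force: 0.0
```

Request:
move_arm(moves=[8.7,0,0,0,0,0,0.143,8.7,0,0,0,0,0,0.143,8.7,0,0,0,0,0,0.143,8.7,0,0,0,0,0,0.141,8.7,0,0,0,0,0,0])

```text
clock: 27.75
tool_pos: [0.5261, 0.0655, 0.2925]
orientation: [180.0, 0.0, -2.6]
force: [-1.0, -0.1, 0.4]
opening: 0.0827
gripper_force: 0.0
```

```bash
cat > jar.py <<'E'
from h import *
np.set_printoptions(precision=4,suppress=True)
o=ctrl.get_obs();print(o['clock'],o['tool_pos'],o['orientation'],o['opening'],o['gripper_force'])
for n in('scene','top'):
    p,d=snap(n)
    P=cloud(n,d);X,Y,Z=P[...,0],P[...,1],P[...,2]; Q=P[(abs(X-.592)<.09)&(abs(Y+.28)<.07)&(abs(Z-.052)<.009)]
    print('pot',cv2.minEnclosingCircle((Q[:,:2]*1000).astype(np.float32)))
    for Q,c2,a in blobs(n,p,d,COL['blue'],(.055,.25),30):
        c,r=cv2.minEnclosingCircle((Q[Q[:,2]>np.percentile(Q[:,2],60)-.006][:,:2]*1000).astype(np.float32))
        if Q[:,0].mean()<.75: print(n,c2,a,np.round(c,1),round(r,1),'z95',np.percentile(Q[:,2],95))
E
python3 jar.py; python3 -c "
from h import *
go(.456,-.2287,.3,-2.5)"
```

```text
27.75 [0.5261 0.0655 0.2925] [179.9997   0.001   -2.6323] 0.08271167162336858 0.0
pot ((593.7477416992188, -277.8526916503906), 37.23978805541992)
scene [117.8308  25.1538] 195 [-995.8 -405.3] 41.3 z95 0.24695566621341036
scene [196.8862 210.5389] 167 [ 456.3 -229.8] 26.4 z95 0.0666228016516566
scene [320.9135 228.0581] 740 [643.2  86.7] 103.3 z95 0.06938383444504423
scene [145.6347 219.5329] 167 [ 450.8 -374.8] 25.0 z95 0.06693230442383555
pot ((591.8583984375, -278.8260803222656), 35.981788635253906)
top [257.6066 179.3607] 61 [649.6  22.1] 37.4 z95 0.07205401690713109
top [332.3385 242.099 ] 192 [ 452.8 -229.3] 25.8 z95 0.06916565294823569
top [377.3814 244.3247] 194 [ 445.6 -374.6] 25.9 z95 0.0693087461251877
turn [-0.     0.     0.004] shift now [-5.84 29.68 -0.76] shift after turn [-5.72 29.7  -0.75]
```

Request:
move_arm(moves=[8.7,-0.8,4,0,0,0,0,8.7,-0.8,4.3,0,0,0,0,8.7,-0.8,4.3,0,0,0,0,8.7,-0.8,4.3,0,0,0,0,8.7,-0.8,4.3,0,0,0,0,8.7,-0.9,4.3,0,0,0,0,8.7,-0.9,4.25,0,0,0,0,8.7,0,0,0,0,0,0])

```text
clock: 28.65
tool_pos: [0.4536, -0.2329, 0.2924]
orientation: [180.0, 0.0, -2.5]
force: [-1.1, 0.5, -0.7]
opening: 0.0872
gripper_force: 0.0
```

Request:
move_arm(moves=[8.7,0,0,4,0,0,0,8.7,0,0,4.5,0,0,0,8.7,0,0,4,0,0,0,8.7,0,0,3,0,0,0,8.7,0,0,0,0,0,0])

```text
clock: 29.15
tool_pos: [0.4523, -0.2283, 0.1337]
orientation: [-179.9, 0.4, -2.4]
force: [0.3, -0.2, -0.3]
opening: 0.087
gripper_force: 0.0
```

```bash
python3 -c "
from h import *
go(.4555,-.2292,.046,-2.5)"
```

```text
turn [-0.001  0.007  0.002] shift now [0.39 0.09 8.77] shift after turn [0.32 0.08 8.77]
```

Request:
move_arm(moves=[8.7,0.25,0,3,0,0,0,8.7,0,0,3,0,0,0,8.7,0,0,2,0,0,0,8.7,0,0,0.8,0,0,0,8.7,0,0,0,0,0,0,0,0,0,0,0,0,0,0,0,0,0,0,0,0,0,0,0,0,0,0,0])

```text
clock: 29.95
tool_pos: [0.4584, -0.2293, 0.0506]
orientation: [180.0, -0.1, -2.5]
force: [-0.5, -0.3, 0.6]
opening: 0.0688
gripper_force: 0.0
```

Request:
move_arm(moves=[0,0,0,0,0,0,0,0,0,0,0,0,0,0])

```text
clock: 30.15
tool_pos: [0.4578, -0.2293, 0.0498]
orientation: [180.0, -0.0, -2.5]
force: [-0.9, -2.2, 1.0]
opening: 0.0523
gripper_force: 0.6
```

Request:
move_arm(moves=[0,0,0,-2,0,0,0,0,0,0,-4,0,0,0,0,0,0,-4,0,0,0,0,0,0,-4.5,0,0,0,0,0,0,-4.5,0,0,0,0,0,0,-4,0,0,0,0,0,0,0,0,0,0])

```text
clock: 30.85
tool_pos: [0.4602, -0.2303, 0.2858]
orientation: [179.9, -0.6, -2.5]
force: [0.3, 0.4, -0.6]
opening: 0.0011
gripper_force: 0.0
```

```bash
python3 - <<'E'
from h import *
o=ctrl.get_obs();print(o['clock'],o['tool_pos'],o['orientation'],o['opening'],o['gripper_force'])
# shaker origin/yaw from bore (scene-tool consistent) and tray
s=np.radians(-2.4);R=np.array([[np.cos(s),-np.sin(s)],[np.sin(s),np.cos(s)]])
b=np.array([.5255,.065])
for y in(-.0655,0,.0655): print('well from bore',b+R@[.115,y+.03],'from tray',np.array([.6412,.088])+R@[0,y])
w=b+R@[.115,-.0355]; go(w[0],w[1],.23,-2.5)
E
python3 jar.py
```

```text
30.85 [ 0.46018309 -0.23028047  0.28580528] [179.86028903  -0.57151194  -2.47662417] 0.001114471657167211 0.0
well from bore [0.63891254 0.02471544] from tray [0.63845714 0.02255745]
well from bore [0.6416554  0.09015798] from tray [0.6412 0.088 ]
well from bore [0.64439825 0.15560053] from tray [0.64394286 0.15344255]
turn [ 0.002 -0.01   0.   ] shift now [ 16.7  -26.26   5.68] shift after turn [ 16.74 -26.25   5.58]
30.85 [ 0.4602 -0.2303  0.2858] [179.8603  -0.5715  -2.4766] 0.001114471657167211 0.0
pot ((594.0349731445312, -277.367431640625), 37.56113052368164)
scene [117.8923  25.159 ] 195 [-993.4 -406.4] 43.3 z95 0.24633192691762412
scene [196.8521 210.6272] 169 [ 456.2 -228.4] 25.8 z95 0.06683309850580461
scene [145.7308 219.1264] 182 [ 448.7 -374.6] 25.3 z95 0.06668791661293315
scene [321.0422 227.9973] 735 [643.8  87.1] 103.4 z95 0.06938965396761224
pot ((624.79736328125, -283.10015869140625), 9.703485488891602)
top [228.4542 183.25  ] 240 [641.9  89. ] 104.1 z95 0.07260513580440628
top [330.6512 247.    ] 43 [ 438.3 -222.4] 18.8 z95 0.06770044891252965
```

The jaws had only just touched when I lifted, so the jar stayed put, upright. I'll redo it with a longer close.

Request:
move_arm(moves=[8.7,0,0,0,0,0,0,8.7,0,0,0,0,0,0,8.7,0,0,0,0,0,0,8.7,0,0,0,0,0,0,8.7,-0.3,-0.1,4,0,0,0,8.7,0,0,4,0,0,0,8.7,0,0,4,0,0,0,8.7,0,0,3,0,0,0])

```text
clock: 31.75
tool_pos: [0.4535, -0.2279, 0.127]
orientation: [-180.0, 0.1, -2.5]
force: [-0.1, -0.8, -0.1]
opening: 0.0586
gripper_force: 0.0
```

Request:
move_arm(moves=[8.7,0,0,4,0,0,0,8.7,0,0,3,0,0,0,8.7,0,0,1.7,0,0,0,8.7,0,0,0,0,0,0,8.7,0,0,0,0,0,0])

```text
clock: 32.25
tool_pos: [0.4549, -0.2282, 0.0426]
orientation: [180.0, 0.0, -2.5]
force: [0.6, 0.3, 0.3]
opening: 0.0872
gripper_force: 0.0
```

```bash
python3 -c "
from h import *
print(ctrl.get_obs()['tool_pos']);go(.4562,-.2286,.046,-2.5)"
```

```text
[ 0.4548679  -0.22822618  0.04259598]
turn [0.    0.001 0.   ] shift now [ 0.13  0.03 -0.34] shift after turn [ 0.13  0.03 -0.34]
```

Request:
move_arm(moves=[5,0.13,0,-0.3,0,0,0,0,0,0,0,0,0,0,0,0,0,0,0,0,0,0,0,0,0,0,0,0,0,0,0,0,0,0,0,0,0,0,0,0,0,0,0,0,0,0,0,0,0,0,0,0,0,0,0])

```text
$.moves: bad value
```

Request:
move_arm(moves=[0,0,0,-1,0,0,0,0,0,0,-3,0,0,0,0,0,0,-4,0,0,0,0,0,0,-4,0,0,0,0,0,0,-4,0,0,0,0,0,0,-3,0,0,0,0,0,0,0,0,0,0])

```text
clock: 32.95
tool_pos: [0.4573, -0.229, 0.2398]
orientation: [179.9, -0.7, -2.5]
force: [0.0, 0.1, 0.2]
opening: 0.0365
gripper_force: 0.0
```

```bash
python3 -c "
from h import *
o=ctrl.get_obs();print(o['tool_pos'],o['opening'],o['gripper_force']);go(.6387,.0237,.24,-2.5)"; python3 jar.py
```

```text
[ 0.4572691  -0.22897041  0.23980297] 0.03651921275685704 0.0
turn [ 0.002 -0.011  0.   ] shift now [ 17.04 -26.03   0.12] shift after turn [ 1.702e+01 -2.603e+01 -2.000e-02]
32.95 [ 0.4573 -0.229   0.2398] [179.8819  -0.658   -2.4728] 0.03651921275685704 0.0
pot ((593.27685546875, -279.0859375), 37.34811019897461)
scene [117.8238  25.1088] 193 [-988.2 -404.1] 42.4 z95 0.2468480160978478
scene [196.8235 210.6706] 170 [ 456.3 -229.4] 25.2 z95 0.06642777329598956
scene [145.6995 219.1421] 183 [ 449.2 -375.1] 26.4 z95 0.06618568332865564
scene [321.0946 227.9486] 740 [645.4  86.6] 103.6 z95 0.06971898848959134
pot ((605.3079833984375, -279.8654479980469), 33.239192962646484)
top [230.2836 183.3769] 268 [639.8  88.2] 104.2 z95 0.07293152141587364
```

The close call was rejected for a wrong number count, so the lift ran without a grip; the jar hasn't moved. I'll repeat it one call at a time.

Request:
move_arm(moves=[8.7,0,0,0,0,0,0,8.7,0,0,0,0,0,0,8.7,0,0,0,0,0,0,8.7,0,0,4,0,0,0,8.7,0,0,4,0,0,0,8.7,0,0,4,0,0,0,8.7,0,0,3.5,0,0,0,8.7,0,0,3,0,0,0])

```text
clock: 33.85
tool_pos: [0.4536, -0.228, 0.0452]
orientation: [-180.0, 0.1, -2.5]
force: [0.2, 0.0, -0.0]
opening: 0.0851
gripper_force: 0.0
```

```bash
python3 -c "
from h import *
o=ctrl.get_obs();print(o['tool_pos'],o['opening']);go(.456,-.2290,.045,-2.5)"
```

```text
[ 0.45364442 -0.22798106  0.04515444] 0.0851000123917991
turn [-0.     0.002 -0.   ] shift now [0.24 0.09 0.01] shift after turn [0.24 0.09 0.02]
```

Request:
move_arm(moves=[8.7,0.15,0,-0.2,0,0,0,0,0,0,0,0,0,0,0,0,0,0,0,0,0,0,0,0,0,0,0,0,0,0,0,0,0,0,0,0,0,0,0,0,0,0,0,0,0,0,0,0,0])

```text
clock: 34.55
tool_pos: [0.4571, -0.2286, 0.0505]
orientation: [180.0, -0.1, -2.5]
force: [-2.3, -1.1, 8.7]
opening: 0.0443
gripper_force: 4.4
```

Run:
```python
from h import *
o=ctrl.get_obs();print(o['tool_pos'],o['opening'],o['gripper_force'],o['force'])
p,d=snap('scene'); cv2.imwrite('pics/j1.png',cv2.resize(p[140:270,120:270],None,fx=4,fy=4,interpolation=cv2.INTER_CUBIC)[:,:,::-1])
```

```text
[ 0.45705718 -0.22859571  0.05054945] 0.04433769987627807 4.438618496060371 [-2.32543922 -1.09724024  8.66324788]
```

View pics/j1.png

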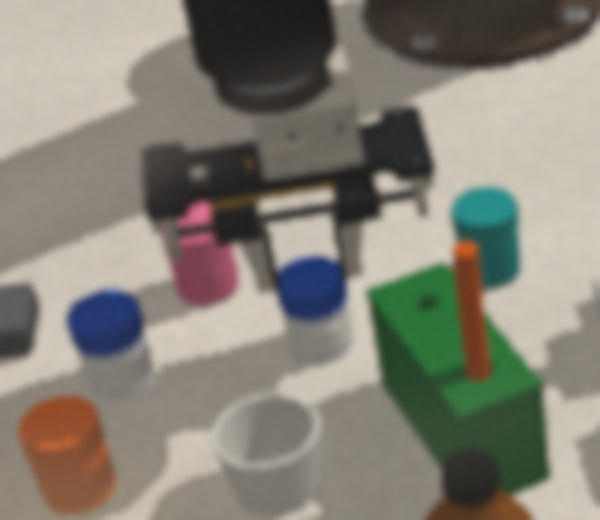

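Run:
```python
from h import *
o=ctrl.get_obs(); t=o['tool_pos']
for dy in(-.026,.026):
  for z in (.0425,.065): print((proj('scene',[t[0],t[1]+dy,z])-[120,140])*4)
print('cap top',(proj('scene',[.456,-.229,.065])-[120,140])*4)
p,d=snap('scene'); P=cloud('scene',d)
for Q,c2,a in blobs('scene',p,d,COL['blue'],(.02,.1),30):
    if Q[:,0].mean()<.5: T=Q[Q[:,2]>.06]; print(c2,a,Q.min(0),Q.max(0),T.min(0),T.max(0))
```

```text
[276.  308.4]
[271.2 284.8]
[346.8 294. ]
[342.8 270.4]
cap top [306.  276.8]
[197.51630435 211.51630435] 184 [ 0.43279278 -0.24840871  0.04671976] [ 0.48313179 -0.20657841  0.07686914] [ 0.43279278 -0.24788252  0.0602749 ] [ 0.47937816 -0.20657841  0.07686914]
[146.03015075 220.27638191] 199 [ 0.42746115 -0.39471529  0.04586646] [ 0.47437355 -0.35096384  0.0685215 ] [ 0.42746115 -0.39471529  0.06036151] [ 0.47362603 -0.35096384  0.0685215 ]
```

Run:
```python
from h import *
t=np.array([.52375,.0642,.23068])
for dy in (-.02,0,.02): 
  for z in(-.008,.023): print(dy,z,(proj('scene',t+[0,dy,z])-[260,130])*6)
p,d=snap('scene'); P=cloud('scene',d)
for u,v in [(186,208),(188,212),(208,205),(206,209),(190,200),(206,198)]: print((u,v),p[v,u],P[v,u])
m=(np.hypot(P[...,0]-.456,P[...,1]+.229)<.045)&(P[...,2]>.02)
for z0 in np.arange(.02,.14,.01):
    Q=P[m&(P[...,2]>z0)&(P[...,2]<=z0+.01)]
    if len(Q): print(round(z0,2),len(Q),'x',Q[:,0].min(),Q[:,0].max(),'y',Q[:,1].min(),Q[:,1].max())
```

```text
-0.02 -0.008 [198.6 169.8]
-0.02 0.023 [198.6 109.8]
0 -0.008 [241.2 162. ]
0 0.023 [241.8 102. ]
0.02 -0.008 [283.2 154.2]
0.02 0.023 [284.4  94.8]
(186, 208) [113 107  98] [ 0.46563175 -0.25752811  0.08414363]
(188, 212) [121 118 116] [ 0.4664829  -0.25437783  0.06921103]
(208, 205) [140 133 123] [ 0.46614853 -0.19522076  0.07958389]
(206, 209) [110 111 114] [ 0.47021003 -0.2029854   0.06986317]
(190, 200) [193 186 174] [ 0.31783079 -0.24032584 -0.00074641]
(206, 198) [108 102  94] [ 0.4699427  -0.1977198   0.10847389]
0.02 42 x 0.45820064756349466 0.4825994579047731 y -0.25185749310893657 -0.2041123893572589
0.03 48 x 0.4527308033584003 0.4829606283931196 y -0.25288852984366295 -0.20608258416779052
0.04 34 x 0.455873452756241 0.48018161129555637 y -0.25393385036061344 -0.20448985401633496
0.05 49 x 0.4514102235048323 0.4837625852072902 y -0.2533494936803917 -0.20246843246962587
0.06 161 x 0.4290330075465152 0.48230378243466443 y -0.25711814425490664 -0.1971257540735785
0.07 35 x 0.46219062689461965 0.4718873477156811 y -0.2619920602056441 -0.1952207632098538
0.08 25 x 0.452917796625119 0.47067541931336176 y -0.26079812293378696 -0.19449981727883592
0.09 39 x 0.4625422343811185 0.4738489919678086 y -0.2639004830641743 -0.19306399137983363
0.1 41 x 0.4513281415289747 0.47645827598196955 y -0.26538452523293604 -0.19217836645396147
0.11 27 x 0.4476129487447694 0.4738238939144658 y -0.26689575637801083 -0.19127997540940744
0.13 1 x 0.48973262914814353 0.48973262914814353 y -0.2513774592456825 -0.2513774592456825
```

This shows the fingertips really end near z≈0.067 while TCP reads 0.0505, so they sit about 16 mm above the TCP reading and were closing on the cap's top edge. The press test on the pin therefore never reached the head either. I'll release, redo the press properly, then pick the jars lower.

Request:
move_arm(moves=[6,0,0,-0.5,0,0,0,6,0,0,-1,0,0,0,6,0,0,-4,0,0,0,6,0,0,-4.5,0,0,0,3,0,0,-4.5,0,0,0,0,0,0,-4.5,0,0,0,0,0,0,-4,0,0,0,0,0,0,0,0,0,0])

```text
clock: 35.5
tool_pos: [0.4585, -0.2291, 0.2864]
orientation: [179.9, -0.6, -2.5]
force: [-0.0, 0.4, -0.1]
opening: 0.0338
gripper_force: 0.0
```

Request:
move_arm(moves=[0,0.8,-4,0,0,0,0,0,0.8,-4.3,0,0,0,0,0,0.8,-4.3,0,0,0,0,0,0.8,-4.3,0,0,0,0,0,0.8,-4.3,0,0,0,0,0,0.8,-4.3,0,0,0,0,0,0.8,-4.2,0,0,0,0,0,0,0,0,0,0,0])

```text
clock: 36.3
tool_pos: [0.5256, 0.0699, 0.279]
orientation: [-180.0, 0.0, -2.3]
force: [0.0, -0.2, -0.1]
opening: 0.0005
gripper_force: 0.0
```

```bash
python3 jar.py; python3 pin.py;  python3 -c "
from h import *
go(.5263,.0657,.142,-2.5)"
```

```text
36.3 [0.5256 0.0699 0.279 ] [-179.99      0.0392   -2.3007] 0.00045403338425612665 0.0
pot ((592.2540283203125, -277.746826171875), 38.247459411621094)
scene [117.7897  25.1795] 195 [-994.2 -407.2] 41.3 z95 0.247707501783968
scene [197.0958 210.521 ] 167 [ 456.8 -228.5] 25.6 z95 0.06655162184049716
scene [145.5893 219.5417] 168 [ 449.6 -374.8] 24.9 z95 0.06661986096545817
scene [320.8403 228.0174] 745 [642.5  87.9] 104.5 z95 0.06936184445430175
pot ((591.9818725585938, -279.0549621582031), 36.28289794921875)
top [256.5775 179.507 ] 71 [649.8  24.4] 41.1 z95 0.07187228949413071
top [332.0211 242.1789] 190 [ 453.5 -228. ] 25.3 z95 0.06875665331333083
top [377.2147 244.2147] 191 [ 446.8 -373.1] 26.0 z95 0.06989959692351722
36.4 [0.5247 0.0669 0.2792] [ 0.003  -0.0054  0.1822] 0.0004478939253536016
red 53 [332.0377 174.9434] [0.5271 0.1601 0.1451] [0.142  0.1484]
yellow 49 [300.1837 181.102 ] [0.5295 0.0648 0.1531] [0.1182 0.1559]
turn [0.    0.001 0.001] shift now [ 0.17  0.03 13.73] shift after turn [ 0.16  0.03 13.73]
```

Head top reads ~0.155 from depth. Press down carefully, expecting contact near TCP 0.14.

Request:
move_arm(moves=[0,0.1,0,4,0,0,0,0,0,0,4,0,0,0,0,0,0,2.5,0,0,0,0,0,0,1,0,0,0,0,0,0,0,0,0,0,0,0,0,0,0,0,0])

```text
clock: 37.05
tool_pos: [0.527, 0.0657, 0.1659]
orientation: [-180.0, -0.1, -2.5]
force: [0.5, -0.1, 0.8]
opening: 0.0004
gripper_force: 0.0
```

Request:
move_arm(moves=[0,0,0,0.2,0,0,0,0,0,0,0.2,0,0,0,0,0,0,0,0,0,0])

```text
clock: 37.35
tool_pos: [0.5263, 0.0662, 0.1609]
orientation: [-180.0, -0.0, -2.5]
force: [0.2, 0.3, -0.5]
opening: 0.0003
gripper_force: 0.0
```

Request:
move_arm(moves=[0,0,0,0.2,0,0,0,0,0,0,0.1,0,0,0,0,0,0,0,0,0,0])

```text
clock: 37.65
tool_pos: [0.526, 0.066, 0.1573]
orientation: [180.0, 0.0, -2.5]
force: [-0.1, -0.0, -0.2]
opening: -0.0
gripper_force: 0.0
```

Request:
move_arm(moves=[0,0,0,0.1,0,0,0,0,0,0,0.1,0,0,0,0,0,0,0,0,0,0])

```text
clock: 37.95
tool_pos: [0.5261, 0.066, 0.1553]
orientation: [180.0, 0.0, -2.5]
force: [-0.9, 1.0, 0.1]
opening: 0.0007
gripper_force: 0.0
```

Request:
move_arm(moves=[0,0,0,0.2,0,0,0,0,0,0,0.2,0,0,0,0,0,0,0.2,0,0,0,0,0,0,0,0,0,0])

```text
clock: 38.35
tool_pos: [0.5259, 0.0659, 0.149]
orientation: [180.0, 0.0, -2.5]
force: [0.6, 0.0, 0.1]
opening: 0.0001
gripper_force: 0.0
```

Request:
move_arm(moves=[0,0,0,0.2,0,0,0,0,0,0,0.1,0,0,0,0,0,0,0,0,0,0])

```text
clock: 38.65
tool_pos: [0.526, 0.066, 0.1463]
orientation: [180.0, 0.0, -2.5]
force: [-0.4, 0.4, 1.0]
opening: 0.0006
gripper_force: 0.0
```

Request:
move_arm(moves=[0,0,0,0.2,0,0,0,0,0,0,0,0,0,0])

```text
clock: 38.85
tool_pos: [0.526, 0.066, 0.1442]
orientation: [180.0, 0.0, -2.5]
force: [-0.8, 0.2, -0.5]
opening: 0.0004
gripper_force: 0.0
```

Request:
move_arm(moves=[0,0,0,0.1,0,0,0,0,0,0,0,0,0,0])

```text
clock: 39.05
tool_pos: [0.5261, 0.066, 0.1434]
orientation: [180.0, 0.0, -2.5]
force: [-0.6, 0.3, -0.1]
opening: 0.0002
gripper_force: 0.0
```

Request:
move_arm(moves=[0,0,0,0.1,0,0,0,0,0,0,0,0,0,0])

```text
clock: 39.25
tool_pos: [0.5261, 0.066, 0.1424]
orientation: [180.0, 0.0, -2.5]
force: [-0.0, 0.1, -1.0]
opening: 0.0006
gripper_force: 0.0
```

Request:
move_arm(moves=[0,0,0,0.1,0,0,0,0,0,0,0,0,0,0])

```text
clock: 39.45
tool_pos: [0.5261, 0.066, 0.1413]
orientation: [180.0, 0.0, -2.5]
force: [0.5, -0.8, -0.3]
opening: 0.0003
gripper_force: 0.0
```

Request:
move_arm(moves=[0,0,0,0.1,0,0,0,0,0,0,0,0,0,0])

```text
clock: 39.65
tool_pos: [0.5264, 0.0661, 0.1408]
orientation: [-180.0, -0.0, -2.5]
force: [-0.5, -0.0, 2.5]
opening: 0.0003
gripper_force: 1.3
```

Run:
```python
from h import *
o=ctrl.get_obs();print(o['tool_pos'],o['force'])
p,d=snap('scene'); P=cloud('scene',d); f,cx,cy,T=cam('scene')
u=300
for v in range(150,198,2): print(v,p[v,u],np.round(P[v,u],4), np.round(P[v,u-4],4))
```

```text
[0.52643865 0.0660814  0.14079304] [-0.46411156 -0.02117125  2.47061897]
150 [56 53 50] [0.5492 0.0545 0.261 ] [0.5475 0.0442 0.2621]
152 [45 40 30] [0.5513 0.0538 0.2564] [0.5556 0.0414 0.2613]
154 [78 61 36] [0.5492 0.0546 0.249 ] [0.5495 0.0435 0.2514]
156 [45 40 33] [0.5509 0.0541 0.244 ] [0.5513 0.0429 0.2465]
158 [34 33 34] [0.5591 0.0512 0.2434] [0.5581 0.0406 0.2449]
160 [31 29 30] [0.5643 0.0495 0.2408] [0.5611 0.0396 0.2409]
162 [32 31 31] [0.5618 0.0504 0.2329] [0.5624 0.0392 0.2357]
164 [49 46 44] [0.561  0.0507 0.2262] [0.5628 0.0391 0.2298]
166 [94 89 82] [0.537  0.0593 0.2032] [0.5351 0.0485 0.2043]
168 [101  95  87] [0.5407 0.058  0.1994] [0.5356 0.0484 0.1983]
170 [99 94 86] [0.5385 0.0589 0.1913] [0.5346 0.0487 0.1911]
172 [86 81 75] [0.5374 0.0593 0.184 ] [0.5349 0.0487 0.1847]
174 [86 82 75] [0.5359 0.0599 0.1763] [0.5277 0.0511 0.173 ]
176 [98 93 85] [0.5324 0.0612 0.1671] [0.5314 0.0499 0.169 ]
178 [98 93 83] [0.5382 0.0592 0.1646] [0.5277 0.0512 0.1595]
180 [107  91  54] [0.5369 0.0597 0.157 ] [0.5274 0.0513 0.1525]
182 [119  95  34] [0.5356 0.0603 0.1492] [0.5234 0.0527 0.1426]
184 [118  93  32] [0.5337 0.061  0.1408] [0.5264 0.0517 0.138 ]
186 [119  96  34] [0.5345 0.0608 0.1345] [0.5242 0.0525 0.1294]
188 [118  95  34] [0.5337 0.0612 0.1269] [0.5278 0.0513 0.1251]
190 [119  95  33] [0.5326 0.0616 0.1191] [0.5225 0.0531 0.114 ]
192 [120 103  60] [0.5368 0.0602 0.1153] [0.528  0.0512 0.1112]
194 [120 124 115] [0.5395 0.0593 0.1104] [0.5364 0.0484 0.1108]
196 [122 127 124] [0.5477 0.0565 0.1099] [0.546  0.0451 0.1114]
```

Contact at TCP 0.1408, with the head top at about 0.156. I'll press a little to confirm it is solid.

Request:
move_arm(moves=[0,0,0,0.1,0,0,0,0,0,0,0,0,0,0])

```text
clock: 39.9
tool_pos: [0.5268, 0.0661, 0.1406]
orientation: [-180.0, -0.1, -2.5]
force: [-1.9, -0.4, 9.5]
opening: 0.0005
gripper_force: 4.5
```

Request:
move_arm(moves=[0,0,0,0.05,0,0,0,0,0,0,0,0,0,0])

```text
clock: 40.1
tool_pos: [0.527, 0.0661, 0.1405]
orientation: [-180.0, -0.1, -2.5]
force: [-4.1, -1.0, 12.5]
opening: 0.0003
gripper_force: 6.1
```

It is solid at 12.5 N, and the fingertip offset of 14.5 mm puts the head top at 0.155, so the pin is fully home. Now the jars.

Request:
move_arm(moves=[0,0,0,-2,0,0,0,2,0,0,-4,0,0,0,8.7,0,0,-4.5,0,0,0,8.7,0,0,-3.5,0,0,0,8.7,-0.8,4,0,0,0,0,8.7,-0.8,4.3,0,0,0,0,8.7,-0.8,4.3,0,0,0,0,8.7,-0.8,4.3,0,0,0,0])

```text
clock: 40.9
tool_pos: [0.486, -0.1026, 0.2789]
orientation: [-180.0, -0.0, -2.5]
force: [0.9, -0.1, 0.2]
opening: 0.0511
gripper_force: 0.0
```

Request:
move_arm(moves=[8.7,-0.8,4.3,0,0,0,0,8.7,-0.9,4.3,0,0,0,0,8.7,-0.8,4.25,0,0,0,0,8.7,0,0,4,0,0,0,8.7,0,0,4,0,0,0,8.7,0,0,4,0,0,0,8.7,0,0,3,0,0,0,8.7,0,0,0,0,0,0])

```text
clock: 41.7
tool_pos: [0.4529, -0.2281, 0.1249]
orientation: [-179.9, 0.5, -2.6]
force: [-0.3, -0.2, 0.6]
opening: 0.0873
gripper_force: 0.0
```

```bash
python3 jar.py|grep scene; python3 -c "
from h import *
go(.456,-.2287,.025,-2.5)"
```

```text
scene [117.8316  25.102 ] 196 [-997.7 -407.1] 40.7 z95 0.2469484892187065
scene [197.2485 210.5976] 169 [ 457.1 -229.7] 25.2 z95 0.06623705236085356
scene [145.6158 219.0565] 177 [ 448.7 -374.6] 25.0 z95 0.06640902757593374
scene [320.9567 228.0338] 739 [644.4  86.9] 103.8 z95 0.0697341020126203
turn [0.    0.001 0.   ] shift now [-0.03 -0.02 10.44] shift after turn [-4.000e-02 -1.000e-02  1.044e+01]
```

Request:
move_arm(moves=[8.7,0,0,3,0,0,0,8.7,0,0,3,0,0,0,8.7,0,0,2.5,0,0,0,8.7,0,0,1.5,0,0,0,8.7,0,0,0.4,0,0,0,8.7,0,0,0,0,0,0])

```text
clock: 42.4
tool_pos: [0.4574, -0.2288, 0.0262]
orientation: [180.0, -0.1, -2.5]
force: [-0.0, -0.6, 0.0]
opening: 0.0872
gripper_force: 0.0
```

Request:
move_arm(moves=[0,0,0,0,0,0,0,0,0,0,0,0,0,0,0,0,0,0,0,0,0,0,0,0,0,0,0,0,0,0,0,0,0,0,0,0,0,0,0,0,0,0,0,0,0,0,0,0,0])

```text
clock: 43.1
tool_pos: [0.4563, -0.2288, 0.0252]
orientation: [180.0, -0.0, -2.5]
force: [-1.1, 0.5, 3.1]
opening: 0.0514
gripper_force: 30.0
```

Request:
move_arm(moves=[0,0,0,-2,0,0,0,0,0,0,-4,0,0,0,0,0,0,-4,0,0,0,0,0,0,-4,0,0,0,0,0,0,-4,0,0,0,0,0,0,-3.5,0,0,0,0,0,0,0,0,0,0])

```text
clock: 43.8
tool_pos: [0.4585, -0.2294, 0.245]
orientation: [179.9, -0.5, -2.5]
force: [0.9, -0.8, -1.6]
opening: 0.0513
gripper_force: 30.0
```

Request:
move_arm(moves=[0,1.7,-2.6,0,0,0,0,0,2.6,-4,0,0,0,0,0,2.6,-4,0,0,0,0,0,2.6,-4,0,0,0,0,0,2.6,-4,0,0,0,0,0,2.6,-4,0,0,0,0,0,2.4,-3.4,0,0,0,0,0,0,0,0,0,0,0])

```text
clock: 44.6
tool_pos: [0.6402, 0.0275, 0.2371]
orientation: [180.0, 0.1, -2.3]
force: [-0.9, -0.3, -2.4]
opening: 0.0516
gripper_force: 30.0
```

Request:
move_arm(moves=[0,0,0,3,0,0,0,0,0,0,3,0,0,0,0,0,0,1.5,0,0,0,0,0,0,0,0,0,0])

```text
clock: 45.0
tool_pos: [0.6359, 0.023, 0.1611]
orientation: [179.9, 0.4, -2.5]
force: [-0.5, -0.1, -1.4]
opening: 0.0515
gripper_force: 30.0
```

Run:
```python
from h import *
o=ctrl.get_obs();print(o['clock'],o['tool_pos'],o['opening'],o['gripper_force']);go(.6387,.0235,.076,-2.5)
p,d=snap('scene'); cv2.imwrite('pics/w0.png',cv2.resize(p[130:260,250:390],None,fx=4,fy=4,interpolation=cv2.INTER_CUBIC)[:,:,::-1])
t=o['tool_pos']; print((proj('scene',[t[0],t[1],t[2]-.025])-[250,130])*4,(proj('scene',[.6387,.0235,.049])-[250,130])*4)
```

```text
45.0 [0.63592407 0.02297149 0.16108661] 0.051525942721593845 29.99973088502884
turn [ 0.002  0.007 -0.001] shift now [ 0.33 -0.08  8.51] shift after turn [ 0.28 -0.06  8.51]
[196.4 320. ] [197.2 421.2]
```

View pics/w0.png

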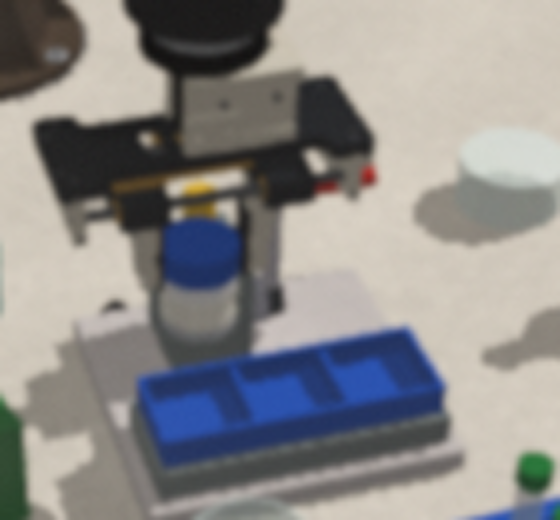

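The jar hangs level at crop (200,280), above well 0 at about (195,415). I'll lower it.

Request:
move_arm(moves=[0,0.1,0,2.5,0,0,0,0,0,0,2,0,0,0,0,0,0,1,0,0,0,0,0,0,0,0,0,0,0,0,0,0,0,0,0])

```text
clock: 45.55
tool_pos: [0.6401, 0.0235, 0.1112]
orientation: [-180.0, -0.1, -2.5]
force: [0.4, -0.2, -0.7]
opening: 0.0514
gripper_force: 30.0
```

```bash
python3 -c "
from h import *
o=ctrl.get_obs();print(o['tool_pos'],o['force']);go(.6387,.0235,.076,-2.5)"
```

```text
[0.6401483  0.02353585 0.1111725 ] [ 0.37618602 -0.212571   -0.68919896]
turn [-0.    -0.001  0.   ] shift now [-0.15  0.01  3.52] shift after turn [-0.14  0.01  3.52]
```

Request:
move_arm(moves=[0,-0.1,0,1,0,0,0,0,0,0,0.8,0,0,0,0,0,0,0.4,0,0,0,0,0,0,0,0,0,0])

```text
clock: 45.95
tool_pos: [0.6378, 0.0235, 0.0871]
orientation: [180.0, 0.1, -2.5]
force: [-0.5, 0.4, -1.7]
opening: 0.0514
gripper_force: 30.0
```

Request:
move_arm(moves=[0,0,0,0.5,0,0,0,0,0,0,0.4,0,0,0,0,0,0,0.2,0,0,0,0,0,0,0,0,0,0])

```text
clock: 46.35
tool_pos: [0.6382, 0.0235, 0.0765]
orientation: [180.0, 0.0, -2.5]
force: [-0.5, 0.5, -1.4]
opening: 0.0514
gripper_force: 30.0
```

```bash
python3 -c "
from h import *
o=ctrl.get_obs();print(o['tool_pos'],o['force']);go(.6387,.0235,.076,-2.5)"
```

```text
[0.6381512  0.02351955 0.07651381] [-0.47673341  0.46624255 -1.40078908]
turn [ 0.     0.001 -0.   ] shift now [ 0.05 -0.    0.05] shift after turn [ 0.05 -0.    0.05]
```

Request:
move_arm(moves=[0,0,0,0.2,0,0,0,0,0,0,0,0,0,0,8.7,0,0,0,0,0,0,8.7,0,0,0,0,0,0,8.7,0,0,0,0,0,0,8.7,0,0,0,0,0,0,8.7,0,0,-2,0,0,0,8.7,0,0,-4,0,0,0])

```text
clock: 47.15
tool_pos: [0.6361, 0.0231, 0.1324]
orientation: [179.9, 0.4, -2.5]
force: [1.0, -0.1, 0.3]
opening: 0.0863
gripper_force: 0.0
```

Request:
move_arm(moves=[8.7,0,0,-4.5,0,0,0,8.7,0,0,-4.5,0,0,0,8.7,0,0,-4.5,0,0,0,8.7,-1.1,2.6,0,0,0,0,8.7,-1.8,4.2,0,0,0,0,8.7,-1.8,4.2,0,0,0,0,8.7,-1.8,4.2,0,0,0,0,8.7,-1.8,4.2,0,0,0,0])

```text
clock: 47.95
tool_pos: [0.546, -0.1679, 0.2703]
orientation: [-180.0, -0.0, -2.5]
force: [0.7, -0.7, 0.3]
opening: 0.0871
gripper_force: 0.0
```

```bash
python3 jar.py; python3 pin.py|grep -v red;python3 -c "
from h import *
go(.448,-.3747,.025,-2.5)"
```

```text
47.95 [ 0.546  -0.1679  0.2703] [-179.999    -0.039    -2.4794] 0.08713087925272839 0.0
pot ((594.1079711914062, -278.2379150390625), 37.02383041381836)
scene [117.7525  25.0404] 198 [-1000.3  -407.5] 40.7 z95 0.24814085510454661
scene [317.1536 225.3503] 905 [641.7  87.9] 102.9 z95 0.11432556436657883
scene [145.6448 219.071 ] 183 [ 449.1 -374.5] 25.1 z95 0.06658798027887328
pot ((559.2250366210938, -264.00408935546875), 9.999999747378752e-05)
top [377.3316 244.3571] 196 [ 445.6 -374.2] 25.8 z95 0.06834104027317428
48.05 [ 0.5446 -0.1703  0.2707] [-0.3441  1.4702  0.8203] 0.08672757272905714
yellow 42 [300.119  180.5952] [0.5298 0.0641 0.1542] [0.1211 0.156 ]
turn [ 0.    -0.001 -0.004] shift now [-8.82 21.04 24.55] shift after turn [-8.87 21.01 24.56]
```

Request:
move_arm(moves=[8.7,-1.8,4.2,0,0,0,0,8.7,-1.8,4.2,0,0,0,0,8.7,-1.8,4.2,0,0,0,0,8.7,-1.8,4.2,0,0,0,0,8.7,-1.65,4.1,0,0,0,0,8.7,0,0,4,0,0,0,8.7,0,0,5,0,0,0,8.7,0,0,4,0,0,0])

```text
clock: 48.9
tool_pos: [0.4492, -0.371, 0.1378]
orientation: [-180.0, 0.0, -2.5]
force: [0.2, -0.4, -0.1]
opening: 0.0866
gripper_force: 0.0
```

Request:
move_arm(moves=[8.7,0,0,3,0,0,0,8.7,0,0,0,0,0,0,8.7,0,0,0,0,0,0])

```text
clock: 49.2
tool_pos: [0.4502, -0.3714, 0.1105]
orientation: [180.0, 0.0, -2.4]
force: [-0.1, 0.0, 0.7]
opening: 0.0871
gripper_force: 0.0
```

```bash
python3 jar.py|grep scene;python3 -c "
from h import *
go(.4485,-.3746,.025,-2.5)"
```

```text
scene [117.8877  25.0321] 187 [-995.6 -407.5] 40.1 z95 0.24609040743079544
scene [317.183  225.4194] 918 [642.9  87.1] 103.1 z95 0.11425735978020504
scene [145.6973 219.1081] 185 [ 448.8 -374.4] 25.3 z95 0.06698406252874863
turn [ 0.001 -0.003  0.001] shift now [-0.27  0.26  8.71] shift after turn [-0.25  0.28  8.71]
```

Request:
move_arm(moves=[8.7,-0.2,0.3,2.5,0,0,0,8.7,0,0,2.5,0,0,0,8.7,0,0,2,0,0,0,8.7,0,0,1.2,0,0,0,8.7,0,0,0.4,0,0,0,8.7,0,0,0,0,0,0])

```text
clock: 49.9
tool_pos: [0.4479, -0.3746, 0.0247]
orientation: [180.0, -0.0, -2.5]
force: [0.2, 0.1, 0.8]
opening: 0.0874
gripper_force: 0.0
```

Request:
move_arm(moves=[0,0,0,0,0,0,0,0,0,0,0,0,0,0,0,0,0,0,0,0,0,0,0,0,0,0,0,0,0,0,0,0,0,0,0,0,0,0,0,0,0,0,0,0,0,0,0,0,0])

```text
clock: 50.6
tool_pos: [0.4474, -0.3745, 0.0242]
orientation: [180.0, -0.0, -2.5]
force: [-0.3, -0.4, 3.6]
opening: 0.0511
gripper_force: 30.0
```

Request:
move_arm(moves=[0,0,0,-2,0,0,0,0,0,0,-4,0,0,0,0,0,0,-4.5,0,0,0,0,0,0,-4.5,0,0,0,0,0,0,-4.5,0,0,0,0,0,0,-4,0,0,0,0,0,0,0,0,0,0])

```text
clock: 51.3
tool_pos: [0.4495, -0.376, 0.2654]
orientation: [179.7, -0.5, -2.5]
force: [-0.2, -0.5, -1.2]
opening: 0.0515
gripper_force: 30.0
```

Request:
move_arm(moves=[0,1,-3,0,0,0,0,0,1.5,-4.5,0,0,0,0,0,1.5,-4.5,0,0,0,0,0,1.5,-4.5,0,0,0,0,0,1.5,-4.5,0,0,0,0,0,1.5,-4.5,0,0,0,0,0,1.5,-4.5,0,0,0,0,0,1.5,-4.5,0,0,0,0])

```text
clock: 52.1
tool_pos: [0.5772, -0.0328, 0.2583]
orientation: [-180.0, 0.0, -2.5]
force: [0.4, -0.5, 0.3]
opening: 0.0513
gripper_force: 30.0
```

Request:
move_arm(moves=[0,1.5,-4.5,0,0,0,0,0,1.5,-4.5,0,0,0,0,0,1.5,-4.5,0,0,0,0,0,1.3,-5,0,0,0,0,0,0,0,0,0,0,0,0,0,0,0,0,0,0])

```text
clock: 52.7
tool_pos: [0.6424, 0.1472, 0.2571]
orientation: [179.9, 0.1, -2.4]
force: [-0.6, -0.5, -1.3]
opening: 0.0513
gripper_force: 30.0
```

```bash
python3 -c "
from h import *
o=ctrl.get_obs();print(o['tool_pos'],o['opening'],o['gripper_force'],o['force']);go(.6441,.1545,.112,-2.5)"
```

```text
[0.6423777  0.1471955  0.25712627] 0.05132155144518678 29.999854266643524 [-0.57335849 -0.46568765 -1.34515785]
turn [0.001 0.002 0.002] shift now [ 0.18 -0.75 14.51] shift after turn [ 0.14 -0.74 14.51]
```

Request:
move_arm(moves=[0,0.1,-0.75,0,0,0,0,0,0,0,4,0,0,0,0,0,0,4,0,0,0,0,0,0,3.5,0,0,0,0,0,0,2,0,0,0,0,0,0,0.8,0,0,0,0,0,0,0,0,0,0,0,0,0,0,0,0,0])

```text
clock: 53.5
tool_pos: [0.6451, 0.1532, 0.1175]
orientation: [-180.0, -0.1, -2.5]
force: [0.5, 0.7, -0.3]
opening: 0.0515
gripper_force: 30.0
```

```bash
python3 -c "
from h import *
o=ctrl.get_obs();print(o['tool_pos'],o['force']);go(.6441,.1545,.0757,-2.5)"
```

```text
[0.6450549  0.15323181 0.11753103] [ 0.48934114  0.72749798 -0.25218927]
turn [-0.001 -0.002 -0.001] shift now [-0.11 -0.12  4.18] shift after turn [-0.1  -0.12  4.18]
```

Request:
move_arm(moves=[0,-0.05,-0.1,1.5,0,0,0,0,0,0,1,0,0,0,0,0,0,0.6,0,0,0,0,0,0,0,0,0,0])

```text
clock: 53.9
tool_pos: [0.6434, 0.1542, 0.0846]
orientation: [180.0, 0.0, -2.5]
force: [0.6, 0.3, -0.7]
opening: 0.0511
gripper_force: 30.0
```

Request:
move_arm(moves=[0,0,0,0.5,0,0,0,0,0,0,0.4,0,0,0,0,0,0,0.1,0,0,0,0,0,0,0,0,0,0])

```text
clock: 54.3
tool_pos: [0.6436, 0.1543, 0.0748]
orientation: [180.0, 0.0, -2.5]
force: [1.0, -0.6, -0.5]
opening: 0.0514
gripper_force: 30.0
```

```bash
python3 -c "
from h import *
o=ctrl.get_obs();print(o['tool_pos'],o['force']);go(.6441,.1545,.0745,-2.5)"
```

```text
[0.64362778 0.15434397 0.07479711] [ 1.00211431 -0.63001422 -0.54040851]
turn [ 0.  0. -0.] shift now [ 0.05 -0.02  0.03] shift after turn [ 0.05 -0.02  0.03]
```

Request:
move_arm(moves=[0,0,0,0.1,0,0,0,0,0,0,0,0,0,0,8.7,0,0,0,0,0,0,8.7,0,0,0,0,0,0,8.7,0,0,0,0,0,0,8.7,0,0,0,0,0,0,8.7,0,0,-2,0,0,0,8.7,0,0,-4,0,0,0])

```text
clock: 55.1
tool_pos: [0.6415, 0.1535, 0.1311]
orientation: [179.8, 0.4, -2.5]
force: [0.7, -0.8, -0.5]
opening: 0.0862
gripper_force: 0.0
```

Request:
move_arm(moves=[8.7,0,0,-4.5,0,0,0,8.7,0,0,-4.5,0,0,0,8.7,0,0,-4.5,0,0,0,8.7,-3,-3,0,0,0,0,8.7,-3,-3,0,0,0,0,8.7,-3,-3,0,0,0,0,8.7,-3,-3,0,0,0,0,8.7,0,0,0,0,0,0])

```text
clock: 55.9
tool_pos: [0.5264, 0.2825, 0.2696]
orientation: [-179.9, -0.0, -2.3]
force: [0.2, -0.4, 0.3]
opening: 0.0875
gripper_force: 0.0
```

```bash
cat > fin.py <<'E'
from h import *
np.set_printoptions(precision=4,suppress=True)
print(ctrl.get_obs()['tool_pos'])
for n in('scene','top'):
    p,d=snap(n,'fin_'+n); P=cloud(n,d);X,Y,Z=P[...,0],P[...,1],P[...,2]
    for nm,c in dict(w0=(.6387,.0235),w1=(.6414,.089),w2=(.6441,.1545)).items():
        Q=P[(np.hypot(X-c[0],Y-c[1])<.04)&(Z>.105)&(Z<.13)]
        if len(Q)>10: print(n,nm,len(Q),np.round(cv2.minEnclosingCircle((Q[:,:2]*1000).astype(np.float32))[0],1),'z med/5/95',np.percentile(Q[:,2],[50,5,95]))
    Q=P[(abs(X-.592)<.09)&(abs(Y+.28)<.07)&(abs(Z-.052)<.009)]; print('pot',cv2.minEnclosingCircle((Q[:,:2]*1000).astype(np.float32)))
    for c in('yellow','orange','red'):
        for Q,c2,a in blobs(n,p,d,COL[c],(.1,.25),10):
            if .45<Q[:,0].mean()<.7 and abs(Q[:,1].mean())<.3: print(n,c,np.median(Q,0),'z95',np.percentile(Q[:,2],95))
E
python3 fin.py
```

```text
[0.5264 0.2825 0.2696]
scene w0 235 [633.2  28.2] z med/5/95 [0.1131 0.1078 0.1155]
scene w2 223 [642.7 154.1] z med/5/95 [0.1131 0.107  0.1158]
pot ((593.70751953125, -277.4335021972656), 37.247413635253906)
scene yellow [0.5275 0.0622 0.1548] z95 0.15665446145842463
scene orange [ 0.6245 -0.1381  0.1518] z95 0.1896335110227074
scene red [0.5275 0.1639 0.1447] z95 0.14825469993121582
top w0 210 [631.2  28.8] z med/5/95 [0.1137 0.1086 0.1176]
top w2 205 [640.7 155.1] z med/5/95 [0.1133 0.1088 0.1179]
pot ((592.4149169921875, -278.8146057128906), 35.889549255371094)
top yellow [0.5196 0.0629 0.1548] z95 0.1587804577691918
top orange [ 0.617  -0.1365  0.1901] z95 0.19313678571938972
top red [0.5213 0.1625 0.1473] z95 0.1506006787711539
```

Final measurements show both jar tops at 0.114 m in wells 0 and 2, the pin head top at 0.155 m, the brush at 0.19 m and the pot upright where it was. I'm handing in the job.

```bash
python3 -c "
from plant import ctrl
print(ctrl.close_job())"
```

```text
the job is handed in; nothing more can be done
None
```

The job is done and handed in: bore greased with the brush back upright in its stand, pin fully home, then both jars upright in wells 0 and 2 (no third jar in view), pot upright; two failed grips on the first jar left it in place.

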